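Put the teacher's desk things back on their silhouettes

TASK

Tidy the teacher's desk: stand the brass bell, the blue mug and the black staple remover, and lay the broken piece of birch ruler, each on the dark silhouette of its own shape, the mug with its handle over the silhouette's handle, the ruler and the staple remover lined up with theirs (either way round will do). The staple remover's silhouette is on the rotating desk organiser, which spins freely: leave the organiser turned as it is. Set the mug and the bell down, do not drop them, and leave the pencil pot and the tape dispenser where they are.

Things in the scene. Friction and masses are not known exactly. Their poses are not given: they have to be found in the camera images.
- bell_mid (a point): Brass hand bell standing on its round mouth, 74 mm wide at the foot, brass up to 57 mm height; above it an upright turned dark-wood handle 18 to 22 mm thick from 64 to 121 mm height; 124 mm tall, about 0.24 kg. The point is on its axis, half-way up (62 mm above its underside); z up. Gripped by the handle, some 33 mm above this point.
- mug_mid (a point): Small blue ceramic mug, upright: straight round body 64 mm across, 80 mm tall, walls 4 mm, about 0.22 kg, one loop handle on its +y side reaching 64 mm from the axis (9 mm thick, at 14 to 70 mm height). The point is on the axis, half-way up (40 mm above its underside); +y points to the handle, z up. It can be gripped across the body along x, clear of the handle.
- remover_mid (a point): Black spring-jaw staple remover standing on its lower grip: 55 mm long (x, jaws at +x, pivot at -x), 30 mm wide (y), about 40 mm tall, black plastic grips and steel jaws, about 45 g, treated as one rigid piece. The point is at its centre, half-way up (20 mm above its underside). Gripped across its width, along y.
- ruler_mid (a point): Broken-off piece of a flat pale birch ruler lying on the desk: 120 mm long (x, slanted break at +x), 28 mm wide (y), 6 mm thick, about 18 g, fine ticks along one edge. The point is at its centre, 3 mm above its underside. Gripped across its width, along y.
- bell_mark (a point): Bell's silhouette: a plain dark disc 78 mm across on a white card (96 x 96 mm, 2 mm thick) fixed to the desk. The point is the disc's centre, on the card's top, 2 mm above the desk.
- mug_handle_mark (a point): Mug's silhouette: dark disc 68 mm across with a handle bar 13 mm wide that reaches 64 mm from the disc's centre, on a white card (84 x 106 mm, 2 mm thick) fixed to the desk. The point lies on the handle bar, on the card's top; +y is the way the handle points, and the disc's centre, where the mug's axis belongs, is 50 mm from the point along -y.
- ruler_mark (a point): Ruler's silhouette: a plain dark oblong, 124 mm long (x) and 32 mm wide (y), on a white card (138 x 46 mm, 2 mm thick) fixed to the desk. The point is the oblong's centre, on the card's top.
- remover_mark (a point): Staple remover's silhouette: dark rounded oblong 66 mm long (x), 34 mm wide (y), on the rotating desk organiser, a birch disc 200 mm across, flat top 28 mm above the desk, that turns freely about its upright middle at the slightest push. Point: silhouette's centre, on the disc's top; the disc's middle is 55 mm from it along +x, and beyond that stands a fixed tray 22 mm tall.
- pencil_pot: Bystander: dark steel pot 76 mm across and 95 mm tall, with pencils up to 200 mm; origin at the centre of its underside. Leave it alone.
- tape_dispenser: Bystander: grey desk tape dispenser, 130 mm long (x), 56 mm wide, 86 mm tall; origin at the centre of its underside. Leave it alone.
Mind the look-alikes: they are no part of the job. What is shaped like the part that bears ruler_mark but orange is not meant.

How it is judged:
By the outcome, as a careful person would: the job done as asked, in the order asked, and still so for the second after the job is handed in, with the robot touching nothing.
It also fails if it takes over 122 s, if anything falls off the work surface, if the arm or the gripper's body presses on something with over 40 N, if the wrist force passes 120 N, or if a joint passes its speed limit or range.

ROBOT

A 6-joint arm with a two-finger parallel gripper is mounted at the origin on the work surface. World frame = base frame: x ahead of the robot, y to its left, z up, the work surface at z = 0. Lengths are in mm, angles in rad, forces in N, time in s.
With the tool pointing down it reaches from about 350 to 775 mm from the base axis. Payload 7.3 kg.
Tool frame: the origin (TCP) lies between the finger pads; the fingertips stand 22 mm ahead of it and the grasp point (between the pads) lies 3 mm ahead of it; z points along the fingers, x is the direction in which the jaws open and shut, and the axes are right-handed (so a half turn about z gives the same grasp; the last joint's range is limited). The gripper opens to 92 mm and grips with 3 to 60 N. Pads are 19 mm wide; open, the fingers measure 130 mm over their backs; the gripper's body (75 mm by 190 mm) begins 47 mm behind the grasp point.
Start: joints at [-1.426, 0.342, 1.524, -0, 1.275, -0.146], TCP at [150.549, -502.969, 248.741] pointing down, gripper open.
Joint ranges: [-2.53, 2.53], [-0.77, 2.02], [0.04, 2.7], [-1, 4.14], [0.28, 2.66], [-3.11, 3.11]. Speed limits (rad/s): [2.57, 2.57, 3.14, 3.14, 3.14, 3.14].

INTERFACE

Orientations are given as [roll, pitch, yaw] about the fixed x, y, z axes, in that order (R = Rz(yaw) Ry(pitch) Rx(roll)).
In Python, from plant import * gives the robot as it stands. The module is installed in compiled form; this text tells all that it offers.
- The arm moves only by the shell command python3 -m handwheel 'ROWS' [OPENING]. ROWS is a JSON object of lists of equal length, an entry for each row: "translation": the shift along the world's x, y, z in units of 15 cm (1.0 is 15 cm), a list of three; "twist": the turn about the world's z in units of 90 degrees (1.0 is 90 degrees). In form: {"translation": [[tx, ty, tz], ...], "twist": [twist, ...]}. A call has exactly 8 rows; each row shifts and turns the pose as measured when the row begins; what a row does not reach is not made up. A row lasts 1/8 s, in which the tool goes at most 62.5 mm and 10.7 degrees, less where a joint would pass 70% of its speed; a pose out of reach is approached as far as the arm can. A call with a number of a shift or a turn outside -1 to 1 is refused whole. A call with a gripper value outside its range is refused whole. OPENING is the closure in counts, from 0 (fully open) to 255 (shut), set as the call begins (- or left out, the last holds). The fingers move at their own pace and stop on an object; the grip force is fixed at half the most. Time passes only in rows, so rows that do not move let the fingers close, or fill a call up. It gives the time, the measured TCP pose, the force and the opening at its end, in the units of the state.
- get_obs(): the state, without advancing time (a new reading comes with each control period).
- capture(name): name is "side" or "top" or "wrist"; returns a dict with "img" (400x640x3 uint8, red, green, blue), "vertical_fov" (degrees; the focal length in pixels is half the picture's height over the tangent of half this angle, whatever the lens; pixels are square), "cx", "cy" (the principal point, pixels), "world_from_camera" (4x4, takes a point from camera to world coordinates). Camera axes: x right, y up, looking along -z (the intrinsics and any distortion apply to the point x, -y, -z); pixel columns grow to the right and rows downward; lengths in mm; the calibration is good to about 2 mm. A picture is of the moment at which its call begins. There is no depth.
- close_job(): hands the job in, once; it reports no verdict.
Trained networks look in the newest picture that a camera, given by its name, has taken for a name from the list of things; names that differ only in an ending like _2 or _b are one class to them, and where a whole thing is asked for, a point or a joint stands for the part that bears it (a point fixed in the world has none). Each returns a list of dicts, best first, with "score" (0 to 1); they miss things now and then, are a little off and sometimes report something else, mostly with a low value. They report only what shows in the picture. A call takes as long as a camera call. They do not tell look-alikes from the thing itself.
- search_frame(camera, label): "position" ([x, y, z] in mm, in the coordinates of the camera as it stood for that picture, good to about 4 mm: the middle of the surface that is visible of it).
- spot_point(camera, label): "position" ([x, y, z] in mm, in the coordinates of the camera as it stood for that picture, good to about 4 mm: a listed point, or the origin of a listed thing).
The state is a dict: "time": time; "joint_positions": joint angles; "dq": joint speeds; "tau": joint torques, N m; "tool_pos": TCP position; "tcp_rot": TCP orientation; "contact_force": force on the tool from outside, world axes, zero at the start; "moment": the same for the moment, N m; "grip_width": finger opening in mm.
Only numpy, scipy, OpenCV 4.12 (cv2) and the standard library are available. Lean on these libraries where they do the work, as an engineer would, in place of code of your own. Each camera call takes 0.05 s, during which the arm holds its last target.

## Working session

There is one attempt and no reset: what is moved stays moved. The work goes in short steps, Python scripts to look and compute and a shell command to move; the robot and the scene stay as the last step left them, time stands still between calls to the robot, and variables do not carry over. Pictures are saved under pics/ and viewed, and the job is handed in when it is done.

```bash
mkdir -p pics; cat > h.py <<'E'
from plant import *
import numpy as np, cv2
def snap(cam,name):
    c=capture(cam); cv2.imwrite(f'pics/{name}.png',cv2.cvtColor(c['img'],cv2.COLOR_RGB2BGR)); return c
def foc(c): return 200/np.tan(np.radians(c['vertical_fov'])/2)
def pix2w(c,u,v,z):
    f=foc(c); d=np.array([(u-c['cx'])/f,-(v-c['cy'])/f,-1]); T=np.array(c['world_from_camera'])
    d=T[:3,:3]@d; o=T[:3,3]; return o+d*(z-o[2])/d[2]
def w2pix(c,p):
    T=np.array(c['world_from_camera']); q=T[:3,:3].T@(np.array(p)-T[:3,3]); f=foc(c)
    return np.array([c['cx']+f*q[0]/-q[2], c['cy']-f*q[1]/-q[2]])
def cam2w(c,p): return (np.array(c['world_from_camera'])@np.r_[p,1])[:3]
E
python3 - <<'E'
from h import *
np.set_printoptions(precision=1,suppress=True)
print(get_obs())
for cam in ['top','side','wrist']:
    c=snap(cam,cam+'0'); print(cam,{k:v for k,v in c.items() if k!='img'})
    for l in ['bell_mid','mug_mid','remover_mid','ruler_mid','bell_mark','mug_handle_mark','ruler_mark','remover_mark','pencil_pot','tape_dispenser']:
        for r in spot_point(cam,l)[:3]:
            p=cam2w(c,r['position']); print(' ',l,round(r['score'],2),p,w2pix(c,p))
E
```

```text
{'time': 0.0, 'joint_positions': array([-1.4,  0.3,  1.5,  0. ,  1.3, -0.1]), 'dq': array([ 0., -0., -0.,  0.,  0.,  0.]), 'tau': array([ -0. , -43.1, -24.4,   0.1,   0.1,  -0. ]), 'tool_pos': array([ 150.5, -502.6,  248. ]), 'tcp_rot': array([-3.1,  0. , -1.3]), 'contact_force': array([ 0.9, -0.4, -0.6]), 'moment': array([ 0. , -0. , -0.1]), 'grip_width': 91.65482505104552}
top {'vertical_fov': 46.8810421558769, 'cx': 318.83853169957416, 'cy': 198.71349460359642, 'world_from_camera': array([[  -0. ,    1. ,   -0.1,  346.5],
       [  -1. ,   -0. ,    0. ,  -15.2],
       [   0. ,    0.1,    1. , 1648. ],
       [   0. ,    0. ,    0. ,    1. ]])}
  bell_mid 0.77 [598.5 315.7  58.7] [219.4 179.2]
  mug_mid 0.72 [461.7 225.9  39.2] [245.5 218.8]
  mug_mid 0.68 [790.8   5.3  -3.6] [308.9 129.9]
  remover_mid 0.64 [605.7 -18.1  19.9] [315.4 178.7]
  remover_mid 0.5 [600.8 317.5  60.5] [218.8 178.5]
  ruler_mid 0.61 [452.4  67.1  -0. ] [291.6 222.1]
  mug_handle_mark 0.82 [434.1 435.8   6.8] [187.5 227.4]
  mug_handle_mark 0.25 [ 564.2 -343.    33. ] [407.2 189.6]
  ruler_mark 0.97 [444.
[... 942 characters left out ...]
er_mark 0.72 [440.2 -86.   -0.5] [362.1 200. ]
  ruler_mark 0.67 [813.8 192.    4.8] [214.8 256.2]
  ruler_mark 0.67 [277.2 206.4   0.5] [419.5 282.7]
  remover_mark 0.8 [ 561.3 -342.7   29.6] [331.8 140.2]
  pencil_pot 0.83 [ 319.6 -437.3   -3.4] [402.  137.7]
  pencil_pot 0.16 [451.1  64.3   0.5] [354.8 235.4]
  tape_dispenser 0.87 [790.8   8.   -1.4] [241.1 211.1]
wrist {'vertical_fov': 65.42561440326125, 'cx': 317.407969764503, 'cy': 195.68189458145855, 'world_from_camera': array([[   0.3,    0.9,    0.3,  231.3],
       [  -1. ,    0.3,    0.1, -478.5],
       [   0. ,   -0.3,    1. ,  384.8],
       [   0. ,    0. ,    0. ,    1. ]])}
  pencil_pot 0.59 [ 318. -436.    2.] [302.4   2.2]
```

View pics/top0.png

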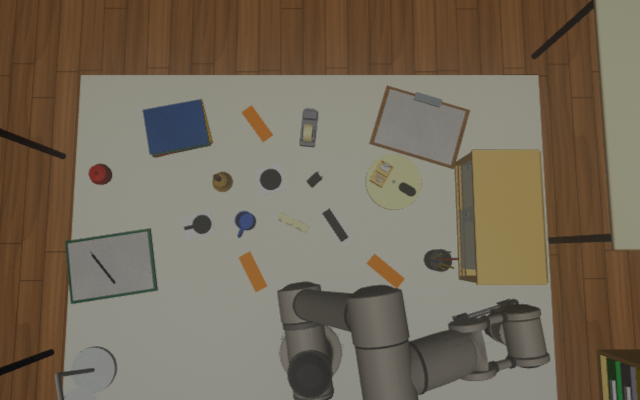

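View pics/side0.png

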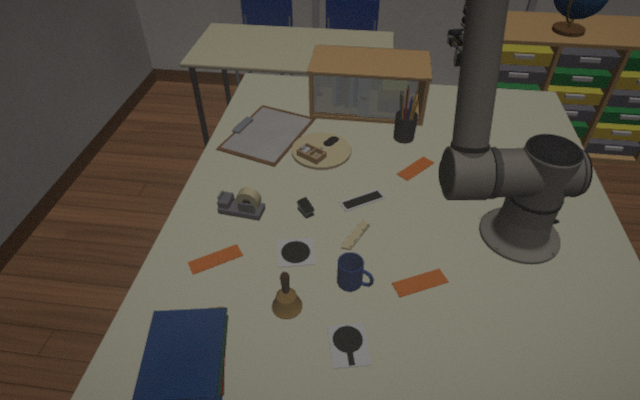

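```bash
python3 - <<'E'
import cv2
a=cv2.imread('pics/top0.png')
cv2.imwrite('pics/top0c.png',cv2.resize(a[110:290,160:460],None,fx=2.6,fy=2.6,interpolation=cv2.INTER_CUBIC))
a=cv2.imread('pics/side0.png')
cv2.imwrite('pics/side0c.png',cv2.resize(a[120:390,190:450],None,fx=2.2,fy=2.2,interpolation=cv2.INTER_CUBIC))
E
```

```text
(no output)
```

View pics/top0c.png

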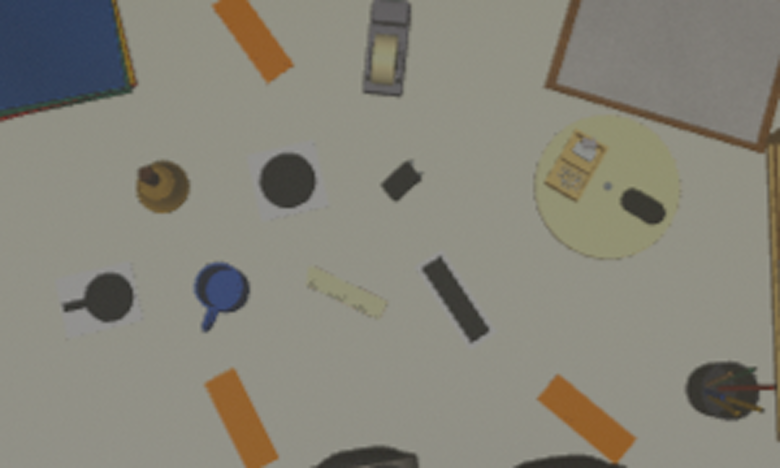

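View pics/side0c.png

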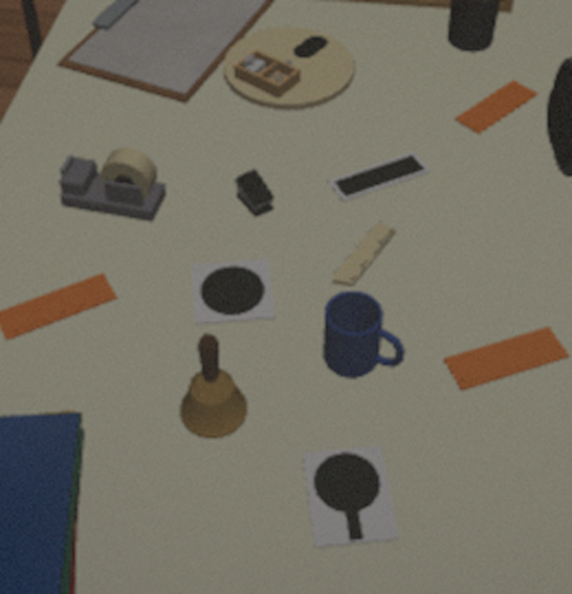

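The scene is clear in both pictures.

- **Bell:** top px (220,180).
- **Mug:** top px (245,220), with its handle pointing down-left.
- **Ruler:** top px (293,222). The dark ruler mark is at (335,224). The orange look-alikes at (257,123), (252,271) and (385,270) are excluded.
- **Remover:** top px (315,179). Its mark is on the organiser at (407,189).
- **Disc marks:** the bell's is the plain one at (271,180). The mug's is the one with a bar at (200,225).

I'll do them in the order named, and survey with the wrist camera on the way to the bell.

```bash
python3 -m handwheel '{"translation": [[0.28,0.14,0.1],[0.29,0.14,0.1],[0.29,0.14,0.1],[0.29,0.14,0.07],[0.29,0.14,0.07],[0.29,0.14,0.07],[0.29,0.14,0.05],[0.2,0.1,0.05]], "twist": [0,0,0,0,0,0,0,0]}' 0
python3 - <<'E'
from h import *
c=snap('wrist','w1'); print(c.keys(), np.round(c['world_from_camera'],4).tolist(), get_obs()['tool_pos'],get_obs()['tcp_rot'])
for l in ['remover_mark','ruler_mark']:
    for r in spot_point('wrist',l)[:2]:
        p=cam2w(c,r['position']); print(l,r['score'],p,w2pix(c,p))
E
```

```text
time: 2.65
tool_pos: [491.0, -335.9, 342.6]
tcp_rot: [-3.141, -0.0, -1.286]
contact_force: [-0.7, -0.3, 0.6]
grip_width: 91.5
dict_keys(['img', 'vertical_fov', 'cx', 'cy', 'world_from_camera']) [[0.2801, 0.9137, 0.2943, 571.7775], [-0.96, 0.2665, 0.0864, -311.9623], [0.0005, -0.3068, 0.9518, 478.6497], [0.0, 0.0, 0.0, 1.0]] [ 493.90487049 -334.059504    343.35072496] [-3.13808111e+00 -6.38878344e-04 -1.28378559e+00]
remover_mark 0.8 [ 571.60651156 -345.06385685   29.18980352] [340.18121143 102.49234375]
ruler_mark 0.94 [440.56521146 -84.45374455  -1.74637328] [150.40635335 138.07483739]
ruler_mark 0.65 [ 312.75935754 -434.46942388   -1.5792628 ] [343.05565222 265.52602984]
```

View pics/w1.png

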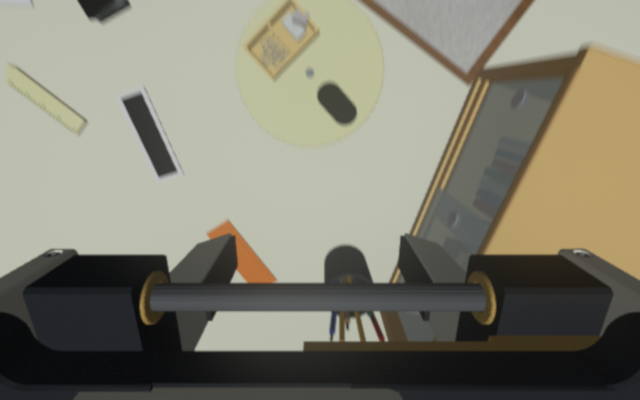

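```bash
python3 -m handwheel '{"translation": [[0.0,0.39,0],[0.0,0.39,0],[0.0,0.39,0],[0.0,0.39,0],[0.0,0.39,0],[0,0.39,0],[0,0.3,0],[0.0,0,0]], "twist": [0,0,0,0,0,0,0,0]}' 0
python3 - <<'E'
from h import *
c=snap('wrist','w2'); print(get_obs()['tool_pos'],get_obs()['tcp_rot'])
for l in ['remover_mid','ruler_mark','ruler_mid','bell_mark','bell_mid','mug_mid','mug_handle_mark']:
    for r in spot_point('wrist',l)[:2]:
        p=cam2w(c,r['position']); print(l,round(r['score'],2),p,w2pix(c,p))
E
python3 -m handwheel '{"translation": [[0.05,0.39,0],[0.05,0.39,0],[0.05,0.39,0],[0.05,0.3,0],[0.05,0.0,0],[0,0,0],[0,0,0],[0.0,0,0]], "twist": [0,0,0,0,0,0,0,0]}' 0
python3 - <<'E'
from h import *
c=snap('wrist','w3'); print(get_obs()['tool_pos'],get_obs()['tcp_rot'])
for l in ['remover_mid','ruler_mark','ruler_mid','bell_mark','bell_mid','mug_mid','mug_handle_mark']:
    for r in spot_point('wrist',l)[:2]:
        p=cam2w(c,r['position']); print(l,round(r['score'],2),p,w2pix(c,p))
E
```

```text
time: 3.8
tool_pos: [482.5, 63.2, 339.1]
tcp_rot: [3.137, 0.0, -1.297]
contact_force: [-1.2, -0.7, -0.2]
grip_width: 92.0
[482.66501957  61.8741239  339.05396256] [ 3.13705035e+00 -3.97837778e-04 -1.29835224e+00]
remover_mid 0.92 [608.20636494 -15.30036965  20.2595612 ] [397.42061346  82.29421371]
remover_mid 0.32 [454.53618965 227.33480125  36.30266147] [199.81388406 144.31896059]
ruler_mark 0.9 [438.80167496 -84.27393799   1.2704095 ] [398.37020482 202.63037759]
ruler_mark 0.86 [284.02537186 204.99074291  -1.82480989] [205.24301581 241.59979196]
ruler_mid 0.58 [449.9141103   64.44129555  -0.9708168 ] [311.22121171 171.57267249]
bell_mark 0.96 [606.57457261 143.86228172   5.53890697] [285.4996283   50.67701709]
bell_mid 0.73 [595.19343761 317.12356759  59.56757144] [135.46534141  11.27138212]
mug_mid 0.58 [457.49602727 224.94499667  37.89583293] [201.4363125  142.91550552]
mug_handle_mark 0.88 [434.26749736 436.83396965   3.43370114] [ 63.82546359 115.62470606]
time: 5.2
tool_pos: [523.8, 280.0, 338.3]
tcp_rot: [3.137, -0.002, -1.315]
contact_force: [0.4, 0.4, 0.0]
grip_width: 91.7

[... 152 characters left out ...]
7.5171189  151.42326498]
ruler_mark 0.92 [281.67461317 205.9060913    1.49123681] [323.02548546 293.37049247]
ruler_mark 0.6 [440.17689378 -82.93383247   4.46200743] [512.01977903 253.62246663]
ruler_mid 0.58 [451.47028213  67.37829229   2.58197284] [430.76347316 226.73487357]
ruler_mid 0.49 [608.28319127 -16.41293645  19.21541848] [526.90085701 149.50628419]
bell_mark 0.62 [606.12853754 145.85830428   4.47188089] [419.2323304  121.55376004]
bell_mid 0.61 [597.83168556 320.46068025  58.71266401] [300.95330756  96.16661694]
mug_mid 0.89 [457.17436227 226.98206206  39.14520771] [340.22452671 208.56653851]
mug_handle_mark 0.93 [432.8650844  438.60736786   4.57948834] [204.23740635 183.02213664]
```

View pics/w2.png

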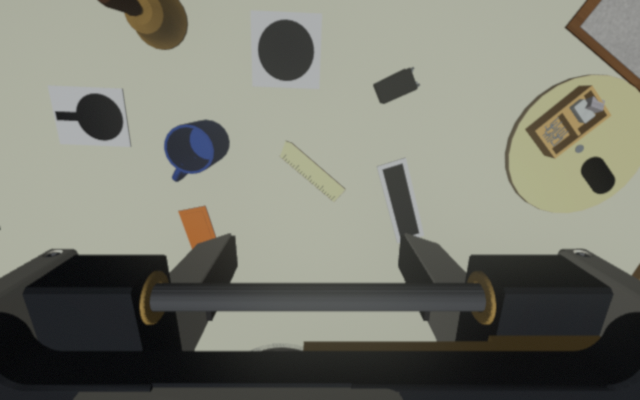

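View pics/w3.png

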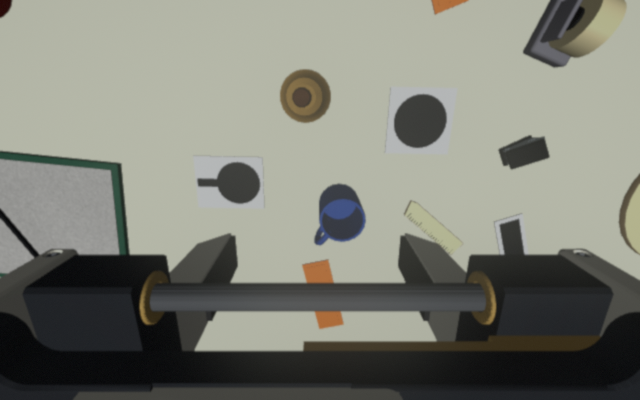

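```bash
cat >> h.py <<'E'
import pickle
_snap=snap
def snap(cam,name):
    c=_snap(cam,name); pickle.dump(c,open(f'pics/{name}.pkl','wb')); return c
def load(name): return pickle.load(open(f'pics/{name}.pkl','rb'))
def darkblobs(c,z,thr=75,amin=150,hsvfn=None):
    im=c['img']; h=cv2.cvtColor(im,cv2.COLOR_RGB2HSV)
    m=(hsvfn(h) if hsvfn else (h[...,2]<thr)).astype(np.uint8)
    n,lab,st,ce=cv2.connectedComponentsWithStats(m)
    for i in range(1,n):
        if st[i,4]<amin or st[i,1]+st[i,3]>330: continue
        cs,_=cv2.findContours((lab==i).astype(np.uint8),cv2.RETR_EXTERNAL,cv2.CHAIN_APPROX_NONE)
        k=max(cs,key=len)[:,0,:].astype(float)
        w=np.array([pix2w(c,u,v,z)[:2] for u,v in k],np.float32)
        (x,y),(a,b),ang=cv2.minAreaRect(w)
        # long axis direction
        if a<b: ang+=90
        M=cv2.moments(w.reshape(-1,1,2)); cen=np.array([M['m10'],M['m01']])/M['m00']
        print('px',ce[i].round(),'rect',round(x,1),round(y,1),'LxW',round(max(a,b),1),round(min(a,b),1),'axis',round((ang+90)%180-90,1),'cen',cen.round(1),'area',round(M['m00']))
E
python3 - <<'E'
from h import *
c=snap('wrist','w4')
for z in (2,20):
  print(z);darkblobs(c,z)
print('blue');darkblobs(c,80,hsvfn=lambda h:(h[...,0]>105)&(h[...,0]<130)&(h[...,1]>110))
print('ruler');darkblobs(c,6,hsvfn=lambda h:(h[...,0]>22)&(h[...,0]<38)&(h[...,1]>45)&(h[...,2]>130))
E
```

```text
2
px [4. 6.] rect 605.2 730.4 LxW 24.0 13.8 axis -2.9 cen [606.8 731.6] area 198
px [542.  35.] rect 753.7 23.4 LxW 86.1 46.3 axis 30.2 cen [756.4  25. ] area 626
px [560.  21.] rect 778.5 10.1 LxW 57.8 25.3 axis 0.6 cen [778.5  10. ] area 966
px [578.  18.] rect 786.5 -13.1 LxW 33.3 13.5 axis -5.7 cen [788.  -12.4] area 322
px [421. 121.] rect 606.7 144.3 LxW 74.0 72.2 axis -75.3 cen [606.8 144.5] area 4180
px [525. 152.] rect 604.8 -24.6 LxW 68.6 41.3 axis -56.8 cen [603.4 -25.6] area 2185
px [236. 182.] rect 437.5 397.0 LxW 87.1 63.2 axis -49.3 cen [444.9 391. ] area 3273
px [338. 195.] rect 463.9 230.8 LxW 62.5 35.8 axis -64.2 cen [466.3 232.5] area 1039
px [344. 226.] rect 418.0 208.8 LxW 63.0 46.8 axis -63.9 cen [416.7 208.1] area 1887
px [613. 273.] rect 451.5 -266.3 LxW 158.8 20.3 axis 74.3 cen [ 448.8 -272.6] area 2166
20
px [4. 6.] rect 605.2 714.1 LxW 23.1 13.3 axis -2.9 cen [606.7 715.2] area 183
px [542.  35.] rect 748.1 34.1 LxW 82.8 44.6 axis 30.2 cen [750.6  35.7] area 579
px [560.  21.] rect 771.9 21.3 LxW 55.6 24.3 axis 0.6 cen [771.9  21.2] area 893
px [578.  18.] 
[... 237 characters left out ...]
ea 2021
px [236. 182.] rect 443.9 393.4 LxW 83.8 60.8 axis -49.3 cen [451.1 387.6] area 3028
px [338. 195.] rect 469.3 233.5 LxW 60.1 34.4 axis -64.2 cen [471.6 235.2] area 961
px [344. 226.] rect 425.1 212.4 LxW 60.6 45.0 axis -63.9 cen [423.9 211.7] area 1746
px [613. 273.] rect 457.4 -244.5 LxW 152.7 19.6 axis 74.3 cen [ 454.8 -250.6] area 2004
blue
px [339. 213.] rect 452.7 228.0 LxW 63.7 61.6 axis 14.7 cen [466.7 235.7] area 956
ruler
px [603.  25.] rect 787.9 -46.8 LxW 70.0 39.4 axis -14.5 cen [787.4 -46.8] area 2108
px [634. 221.] rect 542.8 -245.0 LxW 123.8 21.8 axis 32.6 cen [ 544.  -247.3] area 1765
px [435. 228.] rect 452.3 65.8 LxW 114.7 22.6 axis 64.3 cen [451.8  62.3] area 2054
```

```bash
python3 - <<'E'
from h import *
c=load('w4')
print(pix2w(c,302,97,122), pix2w(c,305,96,2))
im=cv2.cvtColor(c['img'][50:250,180:480],cv2.COLOR_RGB2BGR)
cv2.imwrite('pics/w4c.png',cv2.resize(im,None,fx=2.6,fy=2.6,interpolation=cv2.INTER_CUBIC))
E
```

```text
[598.30881583 317.65758159 122.        ] [598.2134983  318.68020347   2.        ]
```

View pics/w4c.png

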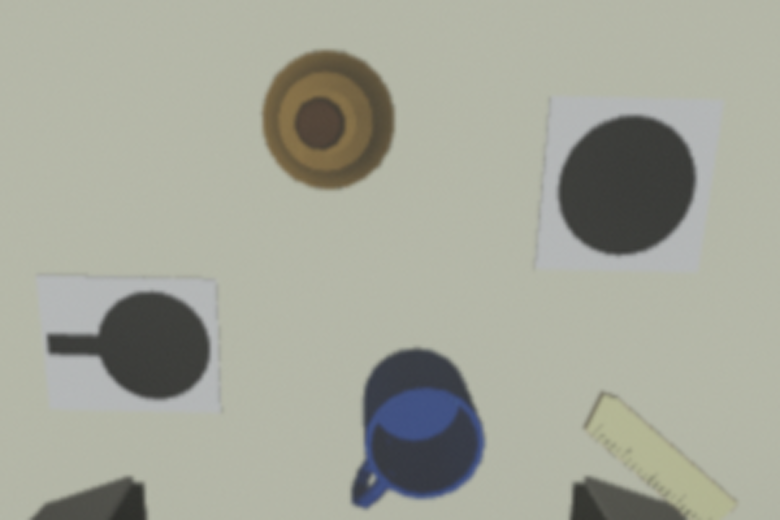

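```bash
python3 -m handwheel '{"translation": [[0.25,0.125,-0.1],[0.25,0.125,-0.2],[0,0,-0.3],[0,0,-0.3],[0,0,-0.2],[0,0,-0.1],[0,0,0],[0,0,0]], "twist": [0,0,0,0,0,0,0,0]}' 0
python3 -c "
from h import *
c=snap('wrist','w5')
print(get_obs()['tool_pos'])"
```

```text
time: 6.65
tool_pos: [601.3, 320.7, 154.9]
tcp_rot: [-3.141, -0.001, -1.312]
contact_force: [0.6, 0.4, 0.3]
grip_width: 92.0
[601.31834365 320.73477246 155.02016132]
```

View pics/w5.png

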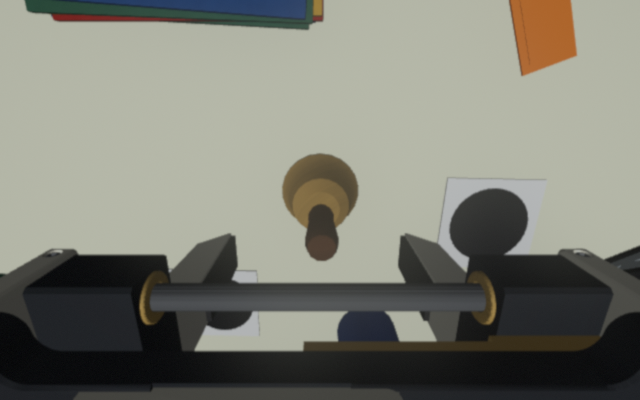

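```bash
python3 -c "
from h import *
c=load('w5')
print(pix2w(c,322,246,124),pix2w(c,320,193,0))"
python3 -m handwheel '{"translation": [[-0.01,-0.01,-0.18],[-0.01,-0.01,-0.15],[0,0,-0.05],[0,0,0],[0,0,0],[0,0,0],[0,0,0],[0,0,0]], "twist": [0,0,0,0,0,0,0,0]}' 0
python3 -m handwheel '{"translation": [[0,0,0],[0,0,0],[0,0,0],[0,0,0],[0,0,0],[0,0,0],[0,0,0.1],[0,0,0.1]], "twist": [0,0,0,0,0,0,0,0]}' 255

```

```text
[601.07800596 318.08793223 124.        ] [595.55803059 316.59072161   0.        ]
time: 7.7
tool_pos: [602.9, 319.7, 106.9]
tcp_rot: [-3.124, 0.001, -1.312]
contact_force: [0.5, -0.8, -0.5]
grip_width: 91.7
time: 8.7
tool_pos: [602.2, 319.3, 137.2]
tcp_rot: [-3.127, 0.0, -1.312]
contact_force: [-0.2, -0.1, -2.6]
grip_width: 19.8
```

```bash
python3 -m handwheel '{"translation": [[0.01,-0.2,0.05],[0.01,-0.25,0.0],[0.01,-0.25,0],[0.01,-0.25,0],[0.01,-0.15,0],[0,-0.06,0],[0,0,0],[0,0,0]], "twist": [0,0,0,0,0,0,0,0]}' 255
python3 - <<'E'
from h import *
c=snap('wrist','w6'); t=get_obs()['tool_pos']; print(t,get_obs()['tcp_rot'])
im=c['img'][100:300,180:480]
cv2.imwrite('pics/w6c.png',cv2.resize(cv2.cvtColor(im,cv2.COLOR_RGB2BGR),None,fx=2.6,fy=2.6))
print(w2pix(c,[606.7,144.4,2]))
E
```

```text
time: 9.7
tool_pos: [610.8, 142.9, 153.5]
tcp_rot: [-3.117, 0.001, -1.31]
contact_force: [0.3, 0.3, -2.6]
grip_width: 19.4
[610.75448457 143.02045751 153.41654805] [-3.11729344e+00  7.37004446e-04 -1.30936223e+00]
[315.19389062 194.57621911]
```

View pics/w6c.png

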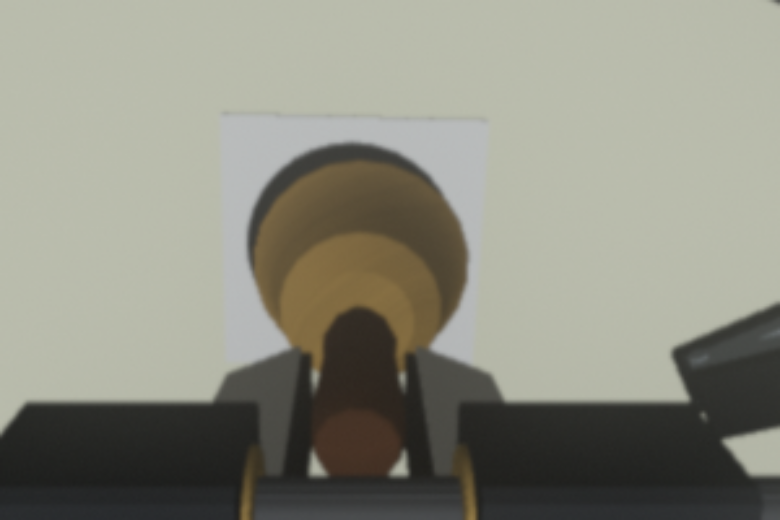

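```bash
python3 - <<'E'
from h import *
c=load('w6')
def ext(x,y,z,r):
    P=np.array([w2pix(c,[x+r*np.cos(a),y+r*np.sin(a),z]) for a in np.linspace(0,6.28,200)])
    return P[:,0].min(),P[:,0].max(),P[:,1].min()
print('bell pred',ext(606.4,141.8,46.5,37),'obs 278.1 360 161.5')
print('disc pred',ext(606.7,144.4,2,39),'obs 275 - 155')
for p in [(606.4,139),(606.4,144),(602,141.8),(610,141.8)]: print(p,ext(*p,46.5,37))
E
```

```text
bell pred (np.float64(273.24910032954426), np.float64(362.2274346896938), np.float64(166.88773884167873)) obs 278.1 360 161.5
disc pred (np.float64(274.8979586586296), np.float64(355.4867972820851), np.float64(154.45173429663186)) obs 275 - 155
(606.4, 139) (np.float64(276.53593562850244), np.float64(365.44633808317883), np.float64(167.77669239990882))
(606.4, 144) (np.float64(270.6629576737559), np.float64(359.69473990549216), np.float64(166.18825358213135))
(602, 141.8) (np.float64(272.0974818896516), np.float64(360.66173908241205), np.float64(172.10686201385866))
(610, 141.8) (np.float64(274.19935518843494), np.float64(363.519370997394), np.float64(162.57969957537716))
```

```bash
python3 - <<'E'
from h import *
c=load('w6'); T=c['world_from_camera']
print(T[:3,3],foc(c))
for z in (140,146,150,155,160,165,170,175): print(z,w2pix(c,[606.4,141.8,z]))
def ext(x,y,z,r):
    P=np.array([w2pix(c,[x+r*np.cos(a),y+r*np.sin(a),z]) for a in np.linspace(0,6.28,200)])
    return P[:,0].min().round(1),P[:,0].max().round(1),P[:,1].min().round(1)
for z in (20,25,30,35,40): print(z,ext(606.4,141.8,z,37))
im=c['img'][140:290,230:400]
cv2.imwrite('pics/w6d.png',cv2.resize(cv2.cvtColor(im,cv2.COLOR_RGB2BGR),None,fx=4,fy=4))
E
```

```text
[689.0116629  163.98927997 291.46550057] 311.3788948243906
140 [317.83471309 267.36320599]
146 [317.84487487 273.11995764]
150 [317.85205557 277.18789247]
155 [317.86153074 282.55567392]
160 [317.87161024 288.26581116]
165 [317.88235379 294.35213614]
170 [317.89382924 300.8530904 ]
175 [317.90611401 307.81253781]
20 (np.float64(277.2), np.float64(358.2), np.float64(161.0))
25 (np.float64(276.5), np.float64(358.9), np.float64(162.0))
30 (np.float64(275.8), np.float64(359.7), np.float64(163.1))
35 (np.float64(275.1), np.float64(360.4), np.float64(164.2))
40 (np.float64(274.3), np.float64(361.2), np.float64(165.3))
```

View pics/w6d.png

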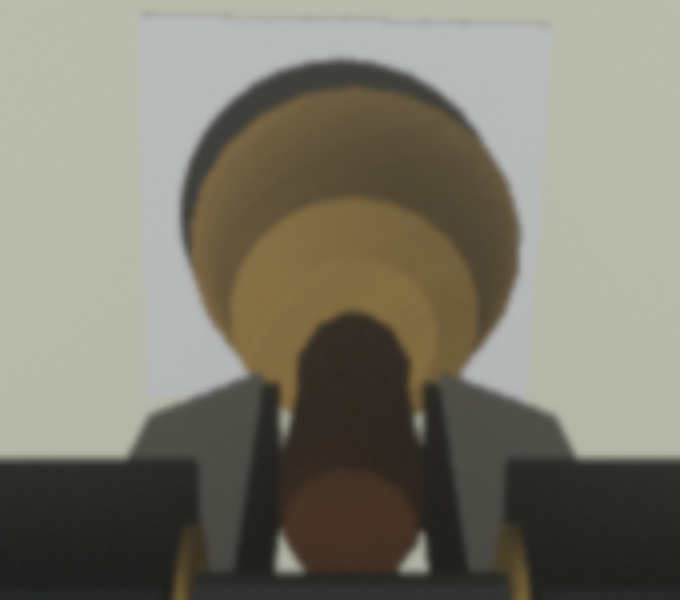

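```bash
python3 -m handwheel '{"translation": [[0,0.024,0],[0,0,-0.03],[0,0,-0.02],[0,0,-0.02],[0,0,0],[0,0,0],[0,0,0],[0,0,0]], "twist": [0,0,0,0,0,0,0,0]}' 255
python3 - <<'E'
from h import *
c=snap('wrist','w7'); t=get_obs()['tool_pos']; print(t,get_obs()['tcp_rot'])
im=c['img'][140:290,230:400]
cv2.imwrite('pics/w7d.png',cv2.resize(cv2.cvtColor(im,cv2.COLOR_RGB2BGR),None,fx=4,fy=4))
E
```

```text
time: 10.75
tool_pos: [610.3, 148.7, 141.6]
tcp_rot: [-3.118, 0.001, -1.307]
contact_force: [0.1, 0.3, -2.9]
grip_width: 19.7
[610.34813681 148.70422033 141.66165896] [-3.11810141e+00  1.07651720e-03 -1.30699973e+00]
```

View pics/w7d.png

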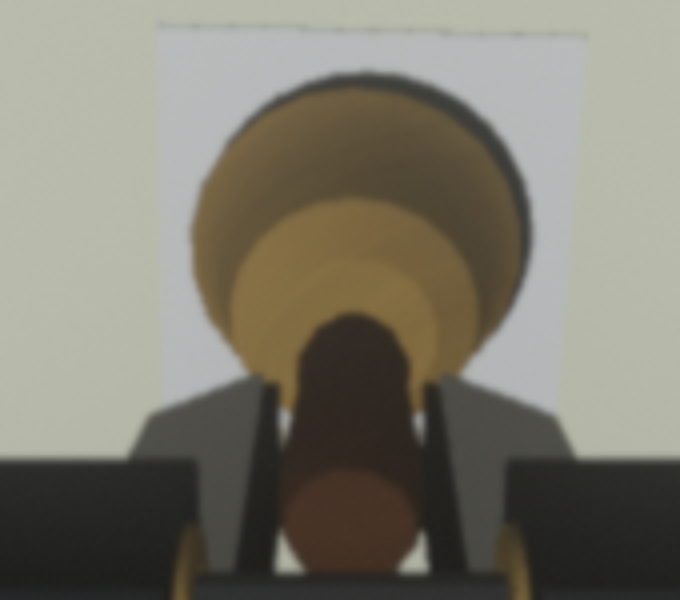

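```bash
python3 -m handwheel '{"translation": [[0,-0.012,0],[0,0,-0.015],[0,0,-0.015],[0,0,-0.01],[0,0,0],[0,0,0],[0,0,0],[0,0,0]], "twist": [0,0,0,0,0,0,0,0]}' 255
python3 - <<'E'
from h import *
c=snap('wrist','w8'); t=get_obs()['tool_pos']; print(t,get_obs()['contact_force'])
im=c['img'][140:290,230:400]
cv2.imwrite('pics/w8d.png',cv2.resize(cv2.cvtColor(im,cv2.COLOR_RGB2BGR),None,fx=4,fy=4))
E
```

```text
time: 11.8
tool_pos: [610.4, 146.7, 135.3]
tcp_rot: [-3.118, 0.001, -1.307]
contact_force: [-0.7, -0.2, -2.7]
grip_width: 19.4
[610.34700371 146.76256994 135.27335181] [-0.49713452  0.48561788 -1.55047047]
```

View pics/w8d.png

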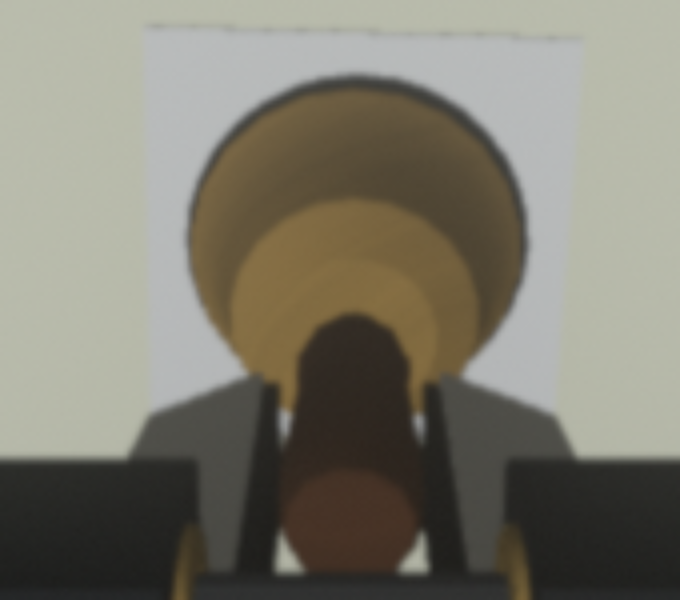

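Centred, nearly touching. I'll lower in small steps until the force shows contact.

```bash
python3 -m handwheel '{"translation": [[0,0,-0.008],[0,0,0],[0,0,0],[0,0,-0.008],[0,0,0],[0,0,0],[0,0,0],[0,0,0]], "twist": [0,0,0,0,0,0,0,0]}' 255
python3 - <<'E'
from h import *
c=snap('wrist','w9'); 
for i in range(3):
  o=get_obs(); print(o['tool_pos'],o['contact_force'])
im=c['img'][140:290,230:400]
cv2.imwrite('pics/w9d.png',cv2.resize(cv2.cvtColor(im,cv2.COLOR_RGB2BGR),None,fx=4,fy=4))
E
```

```text
time: 12.85
tool_pos: [610.4, 146.7, 132.7]
tcp_rot: [-3.118, 0.001, -1.307]
contact_force: [0.5, 1.0, -2.8]
grip_width: 20.0
[610.34433969 146.76990082 132.72021665] [-0.58902182 -1.06804301 -2.02997253]
[610.34433969 146.76990082 132.72021665] [-0.58902182 -1.06804301 -2.02997253]
[610.34433969 146.76990082 132.72021665] [-0.58902182 -1.06804301 -2.02997253]
```

View pics/w9d.png

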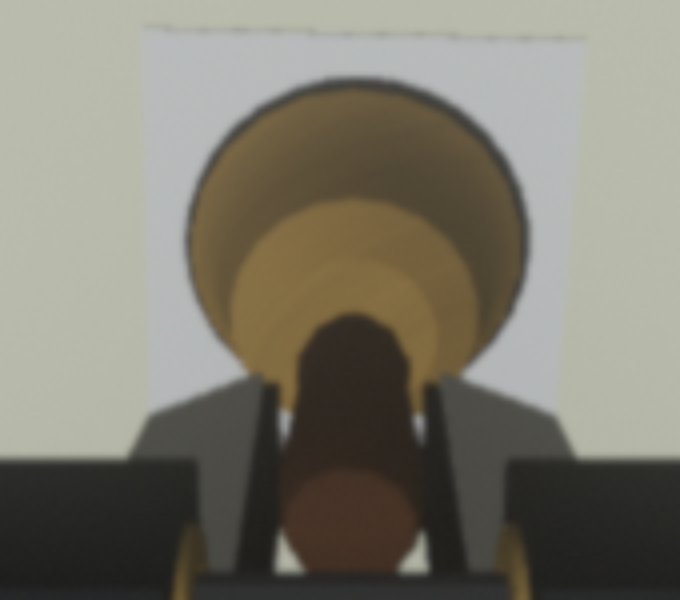

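```bash
python3 -m handwheel '{"translation": [[0,0,-0.008],[0,0,0],[0,0,0],[0,0,0],[0,0,-0.006],[0,0,0],[0,0,0],[0,0,0]], "twist": [0,0,0,0,0,0,0,0]}' 255
```

```text
time: 13.9
tool_pos: [611.1, 146.6, 131.7]
tcp_rot: [-3.116, 0.0, -1.307]
contact_force: [0.5, -1.0, 0.2]
grip_width: 19.5
```

```bash
python3 -m handwheel '{"translation": [[0,0,0],[0,0,0],[0,0,0],[0,0,0],[0,0,0],[0,0,0],[0,0,0.05],[0,0,0.2]], "twist": [0,0,0,0,0,0,0,0]}' 0
python3 - <<'E'
from h import *
c=load('w4')
# mug: rim blue fit: blue mask incl. dark interior; handle
im=c['img'];h=cv2.cvtColor(im,cv2.COLOR_RGB2HSV)
m=((h[...,0]>100)&(h[...,0]<135)&(h[...,1]>60)).astype(np.uint8)
m[:150]=0;m[260:]=0;m[:,:300]=0;m[:,400:]=0
cv2.imwrite('pics/mm.png',cv2.resize(np.hstack([m[150:260,300:400]*255,cv2.cvtColor(im,cv2.COLOR_RGB2GRAY)[150:260,300:400]]),None,fx=4,fy=4))
E
```

```text
time: 14.9
tool_pos: [609.7, 146.6, 167.9]
tcp_rot: [-3.121, 0.001, -1.307]
contact_force: [0.3, 1.2, -0.3]
grip_width: 91.1
```

View pics/mm.png

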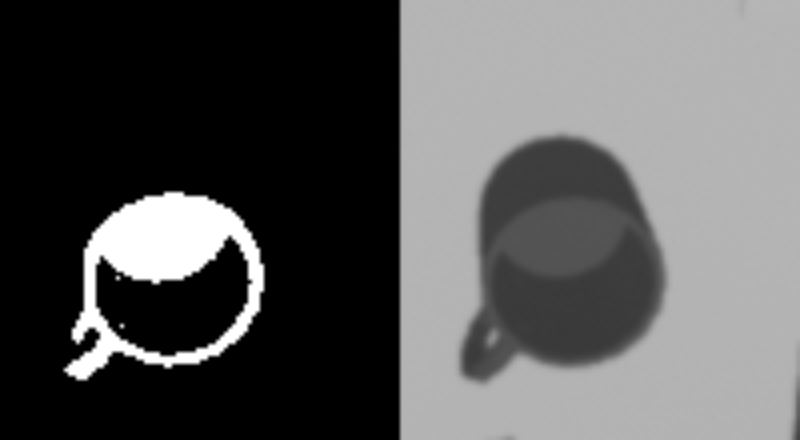

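```bash
python3 -m handwheel '{"translation": [[0,0,0.35],[-0.1,0.06,0.3],[-0.2,0.12,0.2],[-0.2,0.12,0],[-0.2,0.12,0],[-0.2,0.12,0],[-0.1,0.05,0],[0,0,0]], "twist": [0.115,0.115,0.115,0.115,0.115,0.115,0.115,0.115]}' 0
python3 -m handwheel '{"translation": [[0,0,0],[0,0,0],[0,0,0],[0,0,0],[0,0,0],[0,0,0],[0,0,0],[0,0,0]], "twist": [0.115,0.115,0.115,0.115,0.115,0.115,0,0]}' 0
python3 - <<'E'
from h import *
c=snap('wrist','w10'); print(get_obs()['tool_pos'],get_obs()['tcp_rot'])
snap('side','side1')
for l in ['mug_mid','mug_handle_mark']:
    for r in spot_point('wrist',l)[:2]:
        p=cam2w(c,r['position']); print(l,round(r['score'],2),p,w2pix(c,p))
E
```

```text
time: 15.9
tool_pos: [455.4, 237.4, 307.9]
tcp_rot: [-3.113, -0.01, 0.184]
contact_force: [-0.0, 0.6, 1.0]
grip_width: 91.8
time: 16.9
tool_pos: [454.7, 237.8, 313.3]
tcp_rot: [-3.117, -0.016, 1.3]
contact_force: [-0.2, 0.4, -0.1]
grip_width: 92.0
[454.71873856 237.74766413 313.28572516] [-3.11691859 -0.01587208  1.30022809]
mug_mid 0.8 [456.12773648 228.17806708  40.65980607] [307.26241881 168.67682512]
mug_handle_mark 0.63 [433.67385935 433.42038149   4.77059075] [445.08122879 108.79214985]
```

View pics/w10.png

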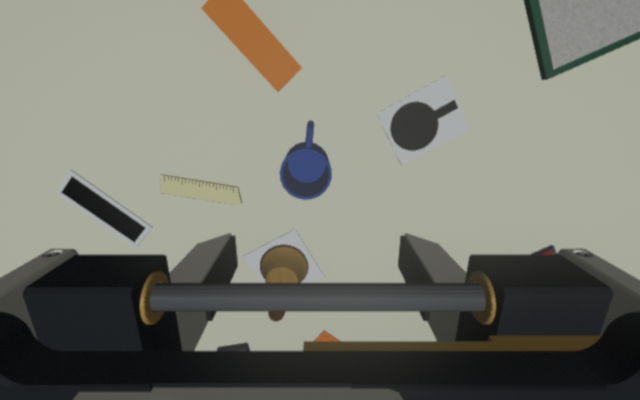

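View pics/side1.png

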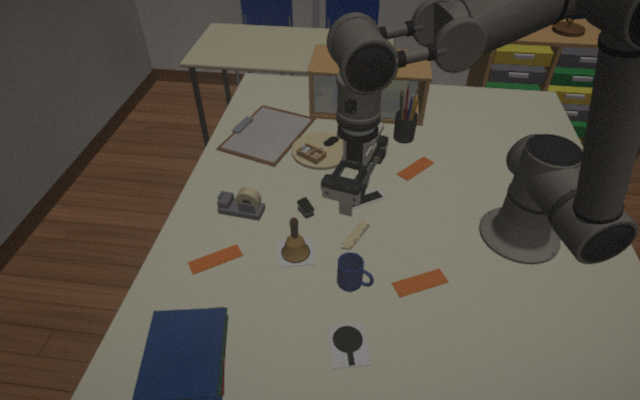

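```bash
python3 - <<'E'
from h import *
c=load('w10'); im=cv2.cvtColor(c['img'],cv2.COLOR_RGB2BGR)
a=cv2.resize(im[110:210,270:350],None,fx=5,fy=5,interpolation=cv2.INTER_CUBIC)
b=cv2.resize(im[70:170,375:475],None,fx=4,fy=4,interpolation=cv2.INTER_CUBIC)
b=cv2.copyMakeBorder(b,0,100,0,0,cv2.BORDER_CONSTANT)
cv2.imwrite('pics/w10c.png',np.hstack([a,b]))
darkblobs(c,2)
h=cv2.cvtColor(c['img'],cv2.COLOR_RGB2HSV)
m=(h[...,2]<75).astype(np.uint8); m[:90]=0;m[160:]=0;m[:,:385]=0;m[:,470:]=0
# warp to world mm grid z=2
ys,xs=np.nonzero(m); W=np.array([pix2w(c,u,v,2)[:2] for u,v in zip(xs,ys)])
# fit model
from scipy.optimize import minimize
S=np.array([pix2w(c,u,v,2)[:2] for v in range(90,160) for u in range(385,470)]); L=m[90:160,385:470].ravel()
def model(p):
    d=S-p[:2]; f=np.array([np.cos(p[2]),np.sin(p[2])]); a=d@f; b=d@np.array([-f[1],f[0]])
    s1=34-np.hypot(a,b); s2=np.minimum(np.minimum(6.5-abs(b),64-a),a)
    return 1/(1+np.exp(-np.maximum(s1,s2)/0.7))
f=lambda p:((model(p)-L)**2).sum()
r=minimize(f,[434,385,np.radians(95)],method='Nelder-Mead',options=dict(xatol=.01,fatol=.01)); print('mugmark',r.x,np.degrees(r.x[2]),r.fun,L.sum())
E
```

```text
px [556.  42.] rect 370.3 626.2 LxW 131.7 105.2 axis -81.6 cen [389.8 589.8] area 1946
px [417. 124.] rect 437.6 397.5 LxW 89.6 64.5 axis -49.9 cen [444.8 391.4] area 3451
px [305. 184.] rect 480.1 217.0 LxW 64.3 44.5 axis 68.5 cen [485.3 215.4] area 1147
px [102. 209.] rect 441.2 -87.7 LxW 122.2 29.9 axis 33.4 cen [441.  -87.8] area 3463
mugmark [445.87494009 387.87404649   1.80935159] 103.66820957322659 133.22018560360132 1836
```

View pics/w10c.png

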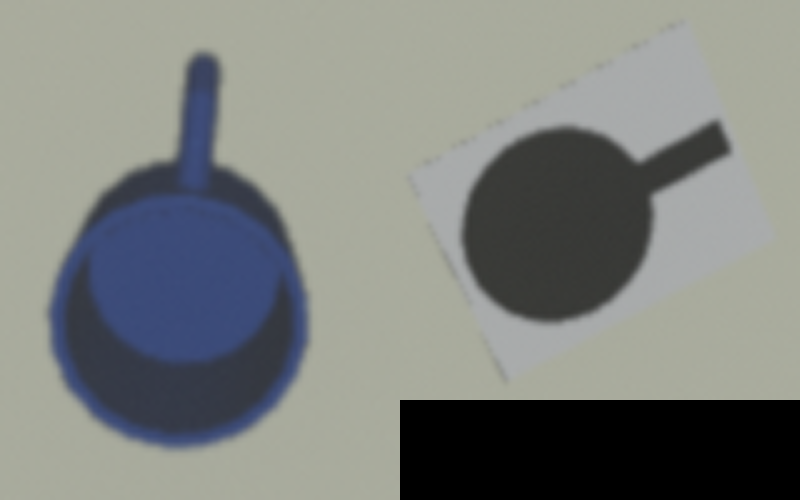

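```bash
python3 - <<'E'
from h import *
c=load('w10')
C=pix2w(c,305.8,174,80); print(C)
for px in [(309,147),(310.0,135)]:
  P=pix2w(c,*px,68); d=P-C; print(P,np.hypot(*d[:2]),np.degrees(np.arctan2(d[1],d[0])))
P=pix2w(c,310.8,121,60);d=P-C; print(P,np.hypot(*d[:2]),np.degrees(np.arctan2(d[1],d[0])))
# model check: rotate dir, best angle s.t. projected handle matches
for a in (155,160,165,170): 
  f=np.array([np.cos(np.radians(a)),np.sin(np.radians(a))]); print(a,w2pix(c,[*(C[:2]+36*f),70]),w2pix(c,[*(C[:2]+62*f),55]))
print(w2pix(c,[*C[:2],0]))
E
```

```text
[454.43487422 227.45404884  80.        ]
[425.48614599 239.68523915  68.        ] 31.42659513834403 157.09534998574566
[411.86150513 244.85664015  68.        ] 45.99284661155878 157.76687276362208
[396.60580634 250.17660889  60.        ] 62.1330493893665 158.54883251937864
155 [310.50642807 143.63483024] [313.88148516 121.31366656]
160 [307.94049494 143.32625467] [309.54551436 120.77658865]
165 [305.3575269 143.2436561] [305.17835803 120.62916988]
170 [302.77875969 143.38785136] [300.81776128 120.87308609]
[306.90098735 162.14376307]
```

```bash
python3 -m handwheel '{"translation": [[0,-0.035,-0.2],[0,-0.032,-0.3],[0,0,-0.3],[0,0,-0.2],[0,0,-0.1],[0,0,0],[0,0,0],[0,0,0]], "twist": [-0.035,-0.034,0,0,0,0,0,0]}' 0
python3 - <<'E'
from h import *
c=snap('wrist','w11'); print(get_obs()['tool_pos'],get_obs()['tcp_rot'])
E
```

```text
time: 18.1
tool_pos: [455.5, 227.6, 145.6]
tcp_rot: [-3.121, -0.019, 1.183]
contact_force: [-0.3, 0.3, -0.2]
grip_width: 91.8
[455.52833731 227.59211979 145.67728143] [-3.12108678 -0.01902006  1.1831611 ]
```

View pics/w11.png

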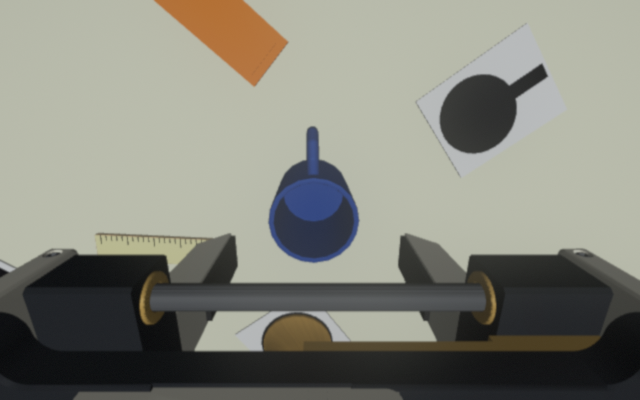

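```bash
python3 -m handwheel '{"translation": [[0,0,-0.2],[0,0,-0.2],[0,0,-0.13],[0,0,-0.03],[0,0,0],[0,0,0],[0,0,0],[0,0,0]], "twist": [0,0,0,0,0,0,0,0]}' 0
python3 -m handwheel '{"translation": [[0,0,0],[0,0,0],[0,0,0],[0,0,0],[0,0,0],[0,0,0],[0,0,0],[0,0,0]], "twist": [0,0,0,0,0,0,0,0]}' 255

```

```text
time: 19.15
tool_pos: [459.6, 229.0, 65.9]
tcp_rot: [-3.132, -0.028, 1.183]
contact_force: [-1.0, 0.7, 0.2]
grip_width: 92.1
time: 20.15
tool_pos: [459.4, 228.7, 66.1]
tcp_rot: [-3.131, -0.027, 1.183]
contact_force: [-1.2, -0.6, 1.6]
grip_width: 62.3
```

```bash
python3 -m handwheel '{"translation": [[0,0,0.15],[0,0.1,0.15],[-0.02,0.2,0],[-0.02,0.25,0],[-0.02,0.25,0],[-0.02,0.2,0],[0,0.04,0],[0,0,0]], "twist": [0,0,-0.115,-0.115,-0.115,-0.115,-0.115,-0.02]}' 255
python3 - <<'E'
from h import *
c=snap('wrist','w12'); print(get_obs()['tool_pos'],get_obs()['tcp_rot'])
E
```

```text
time: 21.15
tool_pos: [444.6, 389.6, 108.7]
tcp_rot: [-3.128, -0.023, 0.216]
contact_force: [-0.0, 0.5, -2.7]
grip_width: 62.4
[444.56357082 389.3957269  108.64989199] [-3.12753033 -0.0228112   0.21602115]
```

View pics/w12.png

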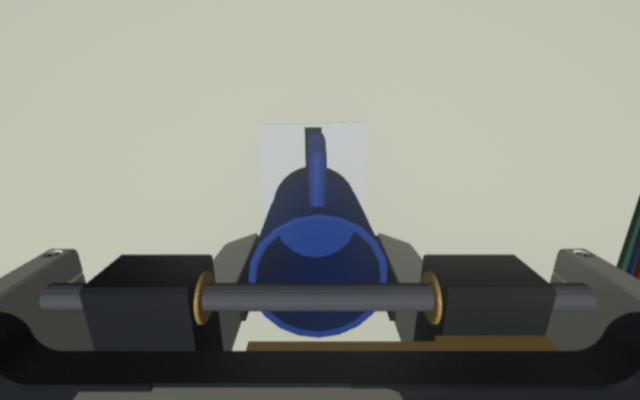

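```bash
python3 - <<'E'
from h import *
c=load('w12')
o=np.array([444.6,389.5]); y=.216; ty=np.array([np.sin(y),-np.cos(y)]); m=o-3.75*ty
def ext(x,y,z,r):
    P=np.array([w2pix(c,[x+r*np.cos(a),y+r*np.sin(a),z]) for a in np.linspace(0,6.28,200)])
    return P.min(0).round(1),P.max(0).round(1)
print('obs 249-387, 214-336');
for z in (118,122.6,126): print(z,ext(*m,z,32))
im=cv2.cvtColor(c['img'],cv2.COLOR_RGB2BGR)[110:340,220:420]
for z,r,col,p in [(122.6,32,(0,255,0),m),(2,34,(0,0,255),(445.9,387.9))]:
  for a in np.linspace(0,6.28,100):
    u=w2pix(c,[p[0]+r*np.cos(a),p[1]+r*np.sin(a),z]); 
cv2.imwrite('pics/w12c.png',cv2.resize(im,None,fx=2.6,fy=2.6,interpolation=cv2.INTER_CUBIC))
t=np.radians(103.7); f=np.array([np.cos(t),np.sin(t)]);s=np.array([-f[1],f[0]])
for k in (-6.5,6.5): print('bar end',w2pix(c,[*(np.array([445.9,387.9])+64*f+k*s),2]))
E
```

```text
obs 249-387, 214-336
118 (array([247.3, 211.1]), array([384.7, 332.3]))
122.6 (array([245.3, 214.8]), array([387.1, 339.1]))
126 (array([243.8, 217.7]), array([388.9, 344.4]))
bar end [320.97194278 126.89845188]
bar end [304.03654813 127.33650708]
```

View pics/w12c.png

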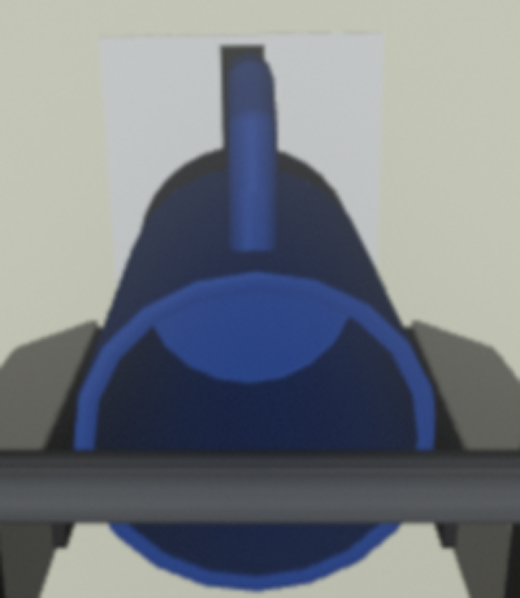

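```bash
python3 - <<'E'
from h import *
c=load('w12')
print(w2pix(c,[445.9,387.9,2]), w2pix(c,[*(np.array([445.9,387.9])+64*np.array([-.237,.972])),2]))
print('mug axis from obs', pix2w(c,318,(214+336)/2,122.6), pix2w(c,318,274.5,122))
print('handle outer at z~95..', pix2w(c,316.7,134,95))
T=c['world_from_camera']; print(T[:3,0])
E
```

```text
[314.67704251 205.98046604] [312.50245051 127.07696237]
mug axis from obs [443.76613914 396.35180045 122.6       ] [443.8044259 396.2476019 122.       ]
handle outer at z~95.. [431.03337369 454.64297121  95.        ]
[0.97656844 0.21394849 0.02324057]
```

```bash
python3 -m handwheel '{"translation": [[0.008,-0.037,0],[0,0,-0.1],[0,0,-0.08],[0,0,-0.03],[0,0,0],[0,0,0],[0,0,0],[0,0,0]], "twist": [0.013,0,0,0,0,0,0,0]}' 255
python3 - <<'E'
from h import *
c=snap('wrist','w13'); print(get_obs()['tool_pos'],get_obs()['tcp_rot'])
im=cv2.cvtColor(c['img'],cv2.COLOR_RGB2BGR)[110:340,220:420]
cv2.imwrite('pics/w13c.png',cv2.resize(im,None,fx=2.6,fy=2.6,interpolation=cv2.INTER_CUBIC))
E
```

```text
time: 22.2
tool_pos: [445.7, 382.6, 73.9]
tcp_rot: [-3.128, -0.021, 0.239]
contact_force: [0.4, -0.7, -2.7]
grip_width: 62.7
[445.64774002 382.59712294  73.93182682] [-3.12795584 -0.02107846  0.23903423]
```

View pics/w13c.png

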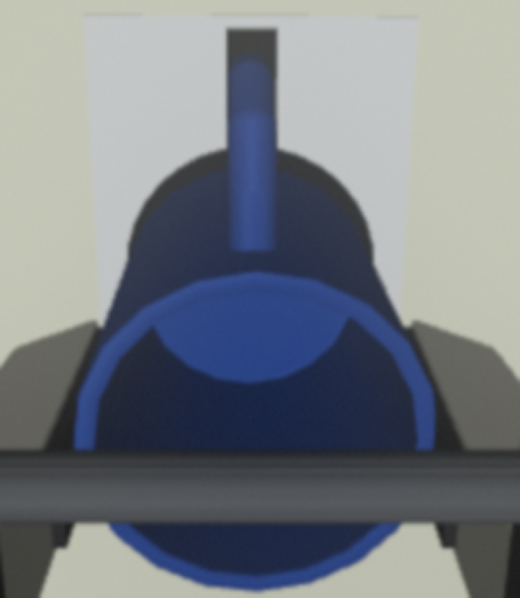

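```bash
python3 -m handwheel '{"translation": [[0,0.01,0],[0,0,-0.015],[0,0,0],[0,0,-0.01],[0,0,0],[0,0,-0.008],[0,0,0],[0,0,0]], "twist": [0,0,0,0,0,0,0,0]}' 255
python3 - <<'E'
from h import *
c=snap('wrist','w14'); print(get_obs()['tool_pos'],get_obs()['tcp_rot'])
im=cv2.cvtColor(c['img'],cv2.COLOR_RGB2BGR)[110:340,220:420]
cv2.imwrite('pics/w14c.png',cv2.resize(im,None,fx=2.6,fy=2.6,interpolation=cv2.INTER_CUBIC))
E
```

```text
time: 23.25
tool_pos: [445.7, 384.3, 68.8]
tcp_rot: [-3.128, -0.021, 0.239]
contact_force: [0.5, 0.8, -2.1]
grip_width: 62.5
[445.69832469 384.2701686   68.79515875] [-3.12787416 -0.0213769   0.23910464]
```

View pics/w14c.png

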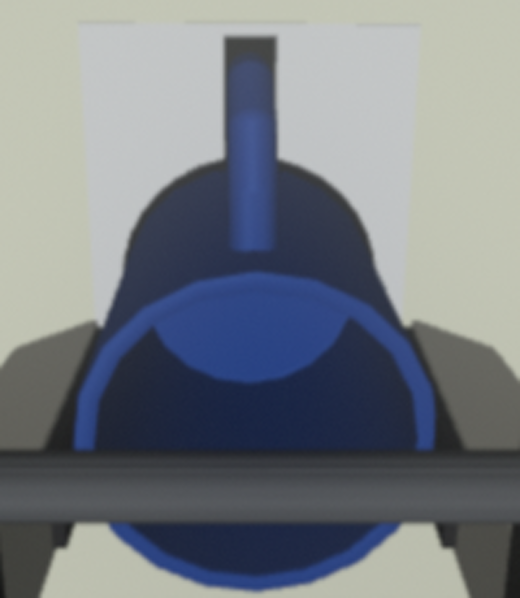

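```bash
python3 -m handwheel '{"translation": [[0,0,-0.008],[0,0,0],[0,0,0],[0,0,0],[0,0,-0.006],[0,0,0],[0,0,0],[0,0,0]], "twist": [0,0,0,0,0,0,0,0]}' 255
```

```text
time: 24.3
tool_pos: [445.8, 384.8, 68.1]
tcp_rot: [-3.127, -0.023, 0.239]
contact_force: [-1.6, -0.4, -0.2]
grip_width: 62.7
```

```bash
python3 -m handwheel '{"translation": [[0,0,0],[0,0,0],[0,0,0],[0,0,0],[0,0,0.1],[0,0,0.35],[0,0,0.4],[0,0,0.4]], "twist": [0,0,0,0,0,0,0,0]}' 0
python3 - <<'E'
from h import *
c=snap('wrist','w15'); print(get_obs()['tool_pos'],get_obs()['tcp_rot'])
E
```

```text
time: 25.3
tool_pos: [443.7, 383.0, 259.1]
tcp_rot: [-3.13, -0.015, 0.239]
contact_force: [1.2, 1.0, -0.0]
grip_width: 92.0
[446.25596178 384.82745884 268.67118362] [-3.12471962 -0.02951148  0.23903628]
```

View pics/w15.png

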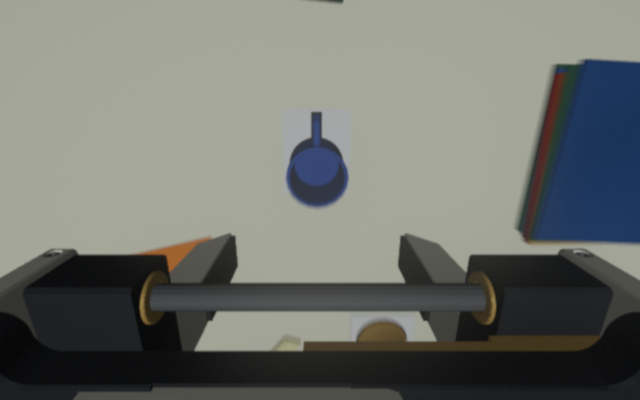

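```bash
python3 -m handwheel '{"translation": [[0.05,-0.3,0.05],[0.15,-0.36,0],[0.15,-0.36,0],[0.15,-0.36,0],[0.15,-0.36,0],[0.15,-0.36,0],[0.15,-0.36,0],[0,-0.15,0]], "twist": [0.04,0.04,0.04,0.04,0.04,0.04,0.04,0.01]}' 0
python3 -m handwheel '{"translation": [[0,0,0],[0,0,0],[0,0,0],[0,0,0],[0,0,0],[0,0,0],[0,0,0],[0,0,0]], "twist": [0,0,0,0,0,0,0,0]}' 0
python3 - <<'E'
from h import *
c=snap('wrist','w16'); print(get_obs()['tool_pos'],get_obs()['tcp_rot'])
darkblobs(c,2);darkblobs(c,40)
for l in ['remover_mid','ruler_mid','ruler_mark']:
    for r in spot_point('wrist',l)[:2]:
        p=cam2w(c,r['position']); print(l,round(r['score'],2),p,w2pix(c,p))
E
```

```text
time: 26.35
tool_pos: [591.4, -16.9, 288.2]
tcp_rot: [-3.128, -0.048, 0.716]
contact_force: [-0.5, -0.1, 0.7]
grip_width: 91.9
time: 27.35
tool_pos: [590.9, -14.0, 290.0]
tcp_rot: [-3.129, -0.05, 0.717]
contact_force: [-0.4, 0.3, 0.2]
grip_width: 91.9
[590.90369974 -14.03240504 289.97681501] [-3.12912148 -0.05001928  0.71712447]
px [617.  16.] rect 775.3 385.0 LxW 93.8 29.1 axis 13.9 cen [769.  384.8] area 1049
px [420.  71.] rect 625.0 171.5 LxW 36.6 25.0 axis 48.8 cen [625.3 170.6] area 637
px [394.  96.] rect 623.6 128.5 LxW 41.4 14.0 axis 22.5 cen [621.4 127.4] area 254
px [183. 130.] rect 441.1 -87.1 LxW 121.5 29.6 axis 33.6 cen [440.9 -87.3] area 3384
px [314. 169.] rect 606.6 -15.4 LxW 54.4 29.5 axis -48.5 cen [606.5 -15.3] area 1475
px [633. 268.] rect 1110.3 193.7 LxW 46.9 27.8 axis -31.1 cen [1111.2  198.3] area 675
px [617.  16.] rect 753.6 354.5 LxW 85.4 26.5 axis 13.9 cen [747.8 354.3] area 870
px [420.  71.] rect 616.7 160.0 LxW 33.3 22.8 axis 48.8 cen [617.  159.2] area 529
px [394.  96.] rect 615.5 120.9 LxW 37.7 12.8 axis 22.5 cen [613.5 119.9] area 211
px [183. 130.] rect 449.3 -75.4 LxW 110.7 27.0 axis 33.6 cen [449.1 -75.6] area 2806
px [314. 169.] rect 600.0 -10.1 LxW 49.5 26.8 axis -48.5 cen [599.9 -10.1] area 1223
px [633. 268.] rect 1058.7 180.3 LxW 42.7 25.3 axis -31.1 cen [1059.4  184.5] area 560
remover_mid 0.66 [607.00752653 -14.7513519   22.16449508] [315.60505216 172.46933041]
ruler_mark 0.93 [443.84517174 -88.01049858  -1.00279666] [185.87657991 131.76291545]
ruler_mark 0.87 [813.3557383  198.64782796   2.3386146 ] [524.05032724 149.39966794]
```

View pics/w16.png

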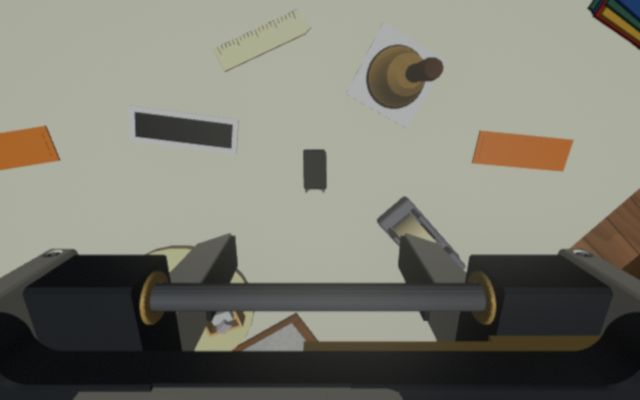

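```bash
python3 -m handwheel '{"translation": [[0.08,0.007,-0.1],[0,0,-0.3],[0,0,-0.3],[0,0,-0.25],[0,0,-0.1],[0,0,0],[0,0,0],[0,0,0]], "twist": [0.005,0,0,0,0,0,0,0]}' 0
python3 - <<'E'
from h import *
c=snap('wrist','w17'); print(get_obs()['tool_pos'],get_obs()['tcp_rot'])
darkblobs(c,20)
for r in spot_point('wrist','remover_mid')[:2]:
        p=cam2w(c,r['position']); print(round(r['score'],2),p,w2pix(c,p))
E
```

```text
time: 28.55
tool_pos: [606.8, -13.1, 126.6]
tcp_rot: [-3.133, -0.053, 0.726]
contact_force: [-0.1, 0.3, 0.8]
grip_width: 91.9
[606.89053893 -13.10958231 126.74843252] [-3.13322486 -0.05355206  0.72641468]
px [412.  66.] rect 597.2 122.6 LxW 71.3 38.5 axis -20.2 cen [596.3 113.5] area 161
px [530.  23.] rect 637.2 194.6 LxW 84.1 29.1 axis 52.8 cen [637.6 193.3] area 1816
px [439.  75.] rect 616.9 126.0 LxW 47.4 25.3 axis 10.7 cen [614.2 124.8] area 631
px [ 89. 134.] rect 448.3 -78.3 LxW 114.6 28.7 axis 33.4 cen [448.3 -78.3] area 3186
px [306. 200.] rect 603.9 -14.4 LxW 57.1 29.7 axis -48.1 cen [604.2 -14. ] area 1593
0.81 [606.35341041 -18.49206017  21.5895671 ] [305.00631132 207.84038325]
```

View pics/w17.png

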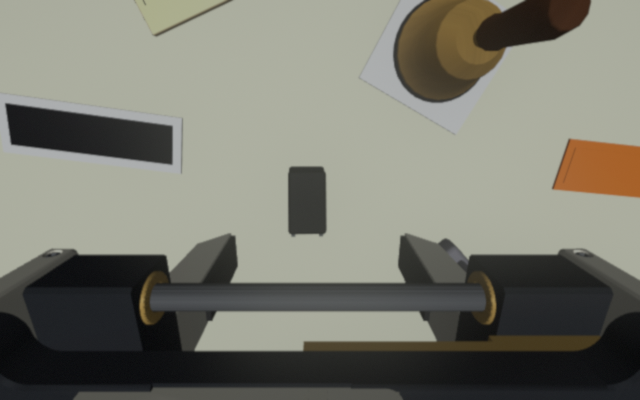

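```bash
python3 -m handwheel '{"translation": [[-0.02,-0.014,-0.15],[-0.01,0,-0.2],[-0.01,0,-0.17],[0,0,-0.06],[0,0,-0.02],[0,0,0],[0,0,0],[0,0,0]], "twist": [0.0,0,0,0,0,0,0,0]}' 0

```

```text
time: 29.65
tool_pos: [605.1, -15.9, 41.9]
tcp_rot: [3.139, -0.062, 0.727]
contact_force: [-0.4, 0.3, -0.9]
grip_width: 91.8
```

```bash
python3 -m handwheel '{"translation": [[0,0,-0.04],[0,0,-0.035],[0,0,0],[0,0,0],[0,0,0],[0,0,0],[0,0,0],[0,0,0]], "twist": [0.0,0,0,0,0,0,0,0]}' 0
python3 -m handwheel '{"translation": [[0,0,0],[0,0,0],[0,0,0],[0,0,0],[0,0,0],[0,0,0],[0,0,0],[0,0,0]], "twist": [0.0,0,0,0,0,0,0,0]}' 255

```

```text
time: 30.65
tool_pos: [605.3, -15.9, 30.3]
tcp_rot: [3.138, -0.063, 0.727]
contact_force: [-0.4, -0.6, 0.3]
grip_width: 91.8
time: 31.65
tool_pos: [605.3, -16.0, 30.3]
tcp_rot: [3.138, -0.063, 0.727]
contact_force: [-0.3, -0.0, -0.5]
grip_width: 28.9
```

```bash
python3 -m handwheel '{"translation": [[0,0,0.2],[0,-0.05,0.3],[-0.02,-0.3,0.3],[-0.05,-0.3,0.2],[-0.05,-0.3,0],[-0.05,-0.3,0],[-0.05,-0.3,0],[-0.05,-0.3,0]], "twist": [0.0,-0.117,-0.117,-0.117,-0.117,-0.117,-0.117,-0.11]}' 255
python3 - <<'E'
from h import *
c=snap('wrist','w18'); print(get_obs()['tool_pos'],get_obs()['tcp_rot'])
darkblobs(c,28,amin=100)
E
```

```text
time: 32.65
tool_pos: [562.1, -297.6, 184.7]
tcp_rot: [-3.14, -0.065, -0.578]
contact_force: [0.2, -0.0, -0.9]
grip_width: 29.2
[ 560.98122061 -303.38105863  184.66696774] [ 3.13976715 -0.06725486 -0.58846998]
px [70. 65.] rect 457.0 -100.6 LxW 112.2 25.3 axis 31.8 cen [ 454.3 -101.7] area 2499
px [636. 118.] rect 866.6 -422.0 LxW 72.8 4.9 axis 71.8 cen [ 866.5 -422.2] area 263
```

View pics/w18.png

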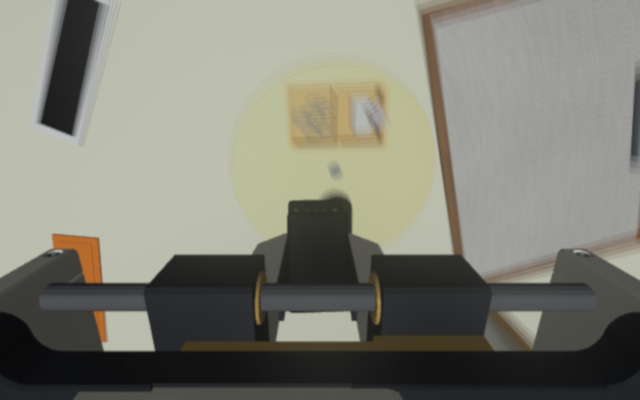

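```bash
cat > fitmark.py <<'E'
from h import *
from scipy.optimize import minimize
def fit(c,box,z=28):
    u0,u1,v0,v1=box; g=c['img'][v0:v1,u0:u1].max(2).astype(float).ravel()
    S=np.array([pix2w(c,u,v,z)[:2] for v in range(v0,v1) for u in range(u0,u1)])
    hi=np.median(g);lo=np.percentile(g,3); L=np.clip((hi-g)/(hi-lo),0,1)
    w=L>.5; x0=S[w].mean(0)
    def f(p):
        d=S-p[:2]; a=d@[np.cos(p[2]),np.sin(p[2])]; b=d@[-np.sin(p[2]),np.cos(p[2])]
        s=17-np.hypot(np.maximum(abs(a)-16,0),b)
        return ((1/(1+np.exp(-s))-L)**2).sum()
    r=min((minimize(f,[*x0,t],method='Nelder-Mead',options=dict(xatol=.01,fatol=.01)) for t in (.3,.8,1.3,2.5)),key=lambda r:r.fun)
    return r.x[:2].round(1),np.degrees(r.x[2]).round(1),r.fun.round(1),w.sum()
def mid(c,px,z=28): return pix2w(c,*px,z)
E
python3 - <<'E'
from fitmark import *
c=dict(load('w4')); c['img']=cv2.cvtColor(cv2.imread('pics/w1.png'),cv2.COLOR_BGR2RGB)
c['world_from_camera']=np.array([[0.2801, 0.9137, 0.2943, 571.7775], [-0.96, 0.2665, 0.0864, -311.9623], [0.0005, -0.3068, 0.9518, 478.6497],[0,0,0,1]])
print(fit(c,(305,370,75,132)),mid(c,(310,72)))
darkblobs(c,28)
cv2.imwrite('pics/w1c.png',cv2.resize(cv2.imread('pics/w1.png')[0:150,230:390],None,fx=4,fy=4))
E
```

```text
(array([ 568.7, -341.1]), np.float64(59.3), np.float64(8.1), np.int64(1019)) [ 597.78553714 -294.2100157    28.        ]
px [101.   7.] rect 595.7 -22.6 LxW 62.6 21.3 axis -73.7 cen [596.6 -17.3] area 785
px [337. 103.] rect 569.1 -340.7 LxW 57.3 28.1 axis 59.6 cen [ 568.8 -341. ] area 1381
px [149. 134.] rect 451.0 -97.8 LxW 110.0 27.3 axis 33.6 cen [451.3 -97.4] area 2794
```

View pics/w1c.png

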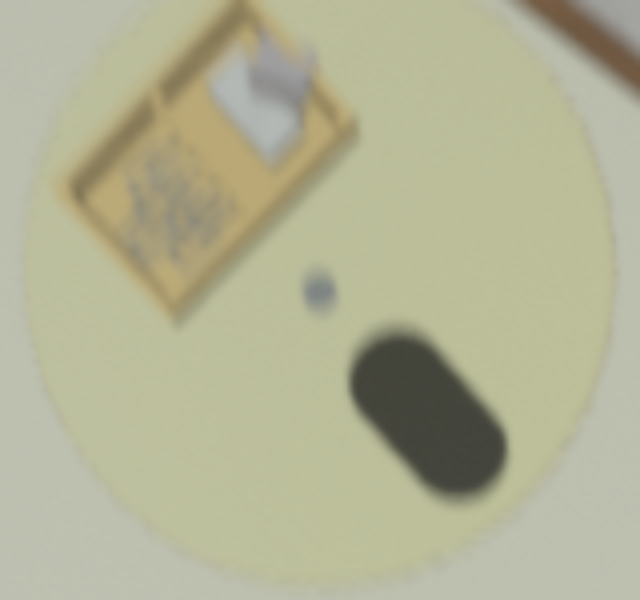

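```bash
python3 -m handwheel '{"translation": [[-0.1,-0.2,0],[-0.1,-0.2,0],[0,-0.1,0],[0,0,0],[0,0,0],[0,0,0],[0,0,0],[0,0,0]], "twist": [0,0,0,0,0,0,0,0]}' 255
python3 - <<'E'
from h import *
c=snap('wrist','w19'); print(get_obs()['tool_pos'],get_obs()['tcp_rot'])
darkblobs(c,28,amin=100)
E
```

```text
time: 33.7
tool_pos: [531.7, -377.4, 183.7]
tcp_rot: [-3.142, -0.065, -0.585]
contact_force: [0.0, -0.3, -0.5]
grip_width: 29.4
[ 531.65840094 -377.36897676  183.67043069] [-3.14144275 -0.06507984 -0.58554312]
px [14. 17.] rect 420.5 -131.3 LxW 30.7 20.4 axis 37.7 cen [ 419.7 -132. ] area 497
px [316. 135.] rect 566.0 -342.4 LxW 62.7 31.2 axis 59.0 cen [ 566.  -342.4] area 1693
```

View pics/w19.png

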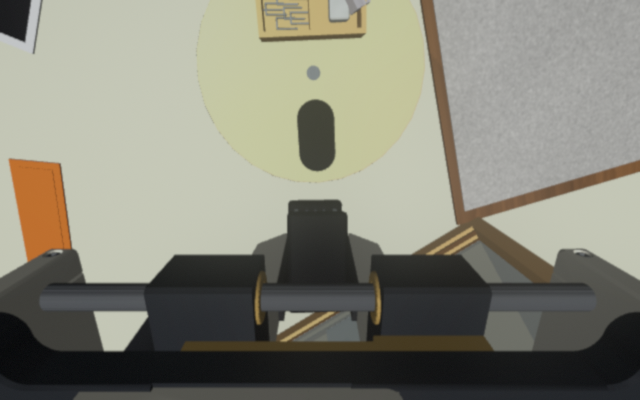

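```bash
python3 -m handwheel '{"translation": [[0.1,0.1,0],[0.127,0.127,0],[0,0,-0.2],[0,0,-0.2],[0,0,-0.1],[0,0,0],[0,0,0],[0,0,0]], "twist": [0.028,0,0,0,0,0,0,0]}' 255
python3 - <<'E'
from h import *
c=snap('wrist','w20'); print(get_obs()['tool_pos'],get_obs()['tcp_rot'])
E
```

```text
time: 34.75
tool_pos: [572.5, -338.1, 110.3]
tcp_rot: [-3.14, -0.072, -0.53]
contact_force: [0.2, 1.1, -1.1]
grip_width: 28.8
[ 572.58028847 -338.18532705  110.40266101] [-3.14039068 -0.07237021 -0.52971518]
```

View pics/w20.png

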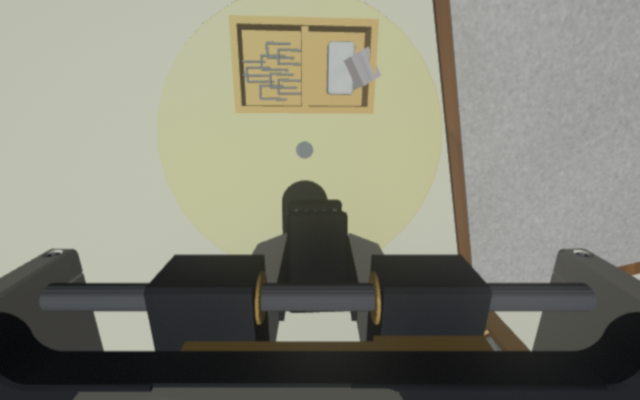

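```bash
python3 -m handwheel '{"translation": [[-0.045,-0.034,0],[0,0,-0.1],[0,0,-0.1],[0,0,-0.05],[0,0,0],[0,0,0],[0,0,0],[0,0,0]], "twist": [-0.005,0,0,0,0,0,0,0]}' 255
python3 - <<'E'
from h import *
c=snap('wrist','w21'); print(get_obs()['tool_pos'],get_obs()['tcp_rot'])
im=cv2.cvtColor(c['img'],cv2.COLOR_RGB2BGR)[100:330,220:420]
cv2.imwrite('pics/w21c.png',cv2.resize(im,None,fx=2.6,fy=2.6,interpolation=cv2.INTER_CUBIC))
p=np.array([566.3,-342.3]);f=np.array([np.cos(np.radians(59)),np.sin(np.radians(59))])
print(w2pix(c,[*(p+33*f),28]),w2pix(c,[*(p+55*f),28]))
E
```

```text
time: 35.8
tool_pos: [565.3, -344.1, 70.9]
tcp_rot: [-3.141, -0.073, -0.539]
contact_force: [0.1, 0.5, 0.1]
grip_width: 29.3
[ 565.28267683 -344.13119237   70.97977802] [-3.14055903 -0.07348745 -0.53870433]
[311.67449311 182.18227805] [311.52115128 145.16709032]
```

View pics/w21c.png

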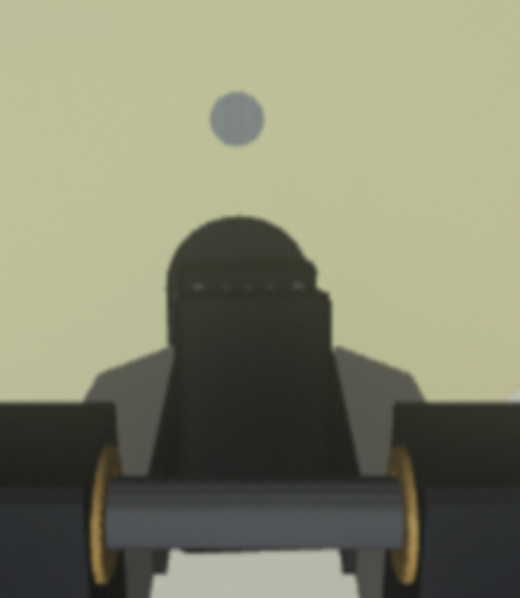

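```bash
python3 - <<'E'
from h import *
c=load('w21')
p=np.array([566.3,-342.3]);f=np.array([np.cos(np.radians(59)),np.sin(np.radians(59))])
for z in (41,61,79): print(z,w2pix(c,[*p,z]),w2pix(c,[*(p+27.5*f),z]))
print(c['world_from_camera'])
E
```

```text
41 [313.13968392 242.18348254] [313.01432347 197.76808213]
61 [315.43893952 259.15233661] [315.42262387 210.23920766]
79 [318.01589416 278.17065161] [318.15408818 224.3838029 ]
[[ 8.55684719e-01  5.08285493e-01  9.72086352e-02  6.00151749e+02]
 [-5.12234416e-01  8.05182906e-01  2.98825017e-01 -2.66839197e+02]
 [ 7.36176898e-02 -3.05493609e-01  9.49344032e-01  2.06687810e+02]
 [ 0.00000000e+00  0.00000000e+00  0.00000000e+00  1.00000000e+00]]
```

```bash
python3 -m handwheel '{"translation": [[0.004,0.004,-0.03],[0,0,-0.02],[0,0,-0.015],[0,0,0],[0,0,0],[0,0,0],[0,0,0],[0,0,0]], "twist": [0,0,0,0,0,0,0,0]}' 255
python3 - <<'E'
from h import *
c=snap('wrist','w22'); print(get_obs()['tool_pos'],get_obs()['tcp_rot'],get_obs()['contact_force'])
im=cv2.cvtColor(c['img'],cv2.COLOR_RGB2BGR)[100:330,220:420]
cv2.imwrite('pics/w22c.png',cv2.resize(im,None,fx=2.6,fy=2.6,interpolation=cv2.INTER_CUBIC))
p=np.array([566.3,-342.3]);f=np.array([np.cos(np.radians(59)),np.sin(np.radians(59))])
print(w2pix(c,[*(p+33*f),28]),w2pix(c,[*(p+55*f),28]))
E
```

```text
time: 36.85
tool_pos: [566.1, -343.5, 60.9]
tcp_rot: [-3.141, -0.074, -0.539]
contact_force: [-0.3, 0.2, -0.1]
grip_width: 29.4
[ 566.04908487 -343.57375849   60.88987128] [-3.14059948 -0.07406925 -0.53871361] [-0.47803189 -0.05529341 -0.62628549]
[311.95384893 188.37676502] [311.80369346 149.57282017]
```

View pics/w22c.png

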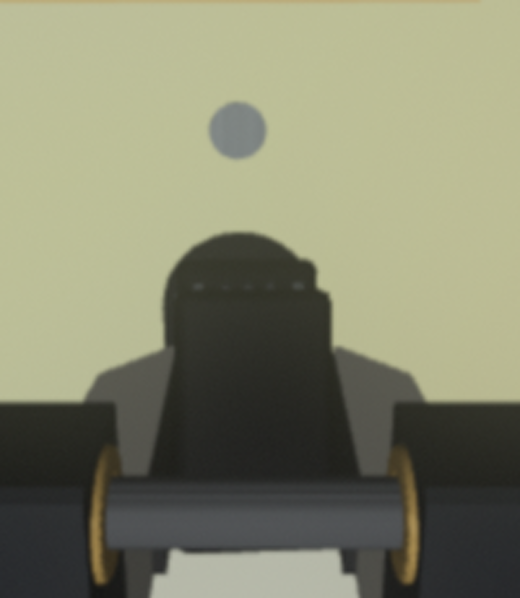

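```bash
python3 - <<'E'
from h import *
c=load('w22')
p=np.array([566.3,-342.3]);f=np.array([np.cos(np.radians(59)),np.sin(np.radians(59))])
for z in (31,40,50,60,70): print(z,w2pix(c,[*p,z]),w2pix(c,[*(p+27.5*f),z]))
E
```

```text
31 [312.45566178 243.58174011] [312.29811723 199.28157515]
40 [313.4046073  250.82258952] [313.28701899 204.61389976]
50 [314.57404899 259.74591655] [314.51213947 211.21995538]
60 [315.88600553 269.75669118] [315.89509343 218.67707569]
70 [317.36821881 281.06659567] [317.46848164 227.16104948]
```

```bash
python3 - <<'E'
from h import *
c=snap('side','side2'); d=snap('top','top2')
p=np.array([566.3,-342.3]);f=np.array([np.cos(np.radians(59)),np.sin(np.radians(59))])
for k in (-27.5,0,27.5): print(k,w2pix(c,[*(p+k*f),31]),w2pix(c,[*(p+k*f),51]),w2pix(c,[*(p+k*f),71]))
im=cv2.cvtColor(c['img'],cv2.COLOR_RGB2BGR)[100:180,280:380]
im2=cv2.cvtColor(d['img'],cv2.COLOR_RGB2BGR)[150:230,360:460]
cv2.imwrite('pics/s2c.png',np.vstack([cv2.resize(i,None,fx=3.7,fy=3.7,interpolation=cv2.INTER_CUBIC) for i in(im,im2)]))
E
```

```text
-27.5 [335.16625817 136.20963469] [335.29806375 131.33361268] [335.43215205 126.37314345]
0 [330.31086458 139.81540245] [330.40190353 134.92101629] [330.49453536 129.94099445]
27.5 [325.35647153 143.49469032] [325.40503795 138.58220645] [325.45446294 133.5828785 ]
```

View pics/s2c.png

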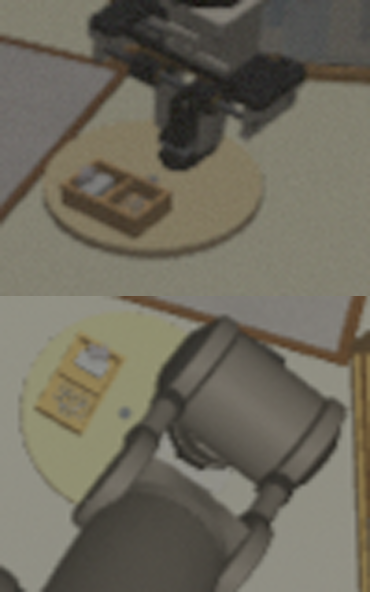

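```bash
python3 -m handwheel '{"translation": [[0,0,-0.008],[0,0,0],[0,0,0],[0,0,-0.006],[0,0,0],[0,0,0],[0,0,0],[0,0,0]], "twist": [0,0,0,0,0,0,0,0]}' 255
```

```text
time: 38.0
tool_pos: [566.0, -343.5, 58.6]
tcp_rot: [-3.141, -0.074, -0.539]
contact_force: [-0.8, -0.2, -1.3]
grip_width: 29.4
```

```bash
python3 -m handwheel '{"translation": [[0,0,-0.005],[0,0,0],[0,0,0],[0,0,0],[0,0,0],[0,0,0],[0,0,0],[0,0,0]], "twist": [0,0,0,0,0,0,0,0]}' 255
python3 -c "
from h import *
snap('wrist','w23');print(get_obs()['contact_force'])"
```

```text
time: 39.0
tool_pos: [566.4, -343.8, 58.4]
tcp_rot: [-3.141, -0.075, -0.539]
contact_force: [-0.9, -0.1, 1.5]
grip_width: 29.5
[-0.14916094 -0.22606927  0.15383387]
```

```bash
python3 -m handwheel '{"translation": [[0,0,0],[0,0,0],[0,0,0],[0,0,0],[0,0,0.05],[0,0,0.15],[0,0,0.3],[0,0,0.3]], "twist": [0,0,0,0,0,0,0,0]}' 100
python3 - <<'E'
from h import *
c=snap('wrist','w24'); print(get_obs()['tool_pos'],get_obs()['tcp_rot'])
E
```

```text
time: 40.05
tool_pos: [564.2, -342.2, 178.2]
tcp_rot: [-3.14, -0.066, -0.539]
contact_force: [0.9, -1.3, 1.4]
grip_width: 55.8
[ 566.42461298 -343.79002345  185.59421082] [-3.14095473 -0.07718781 -0.53864222]
```

View pics/w24.png

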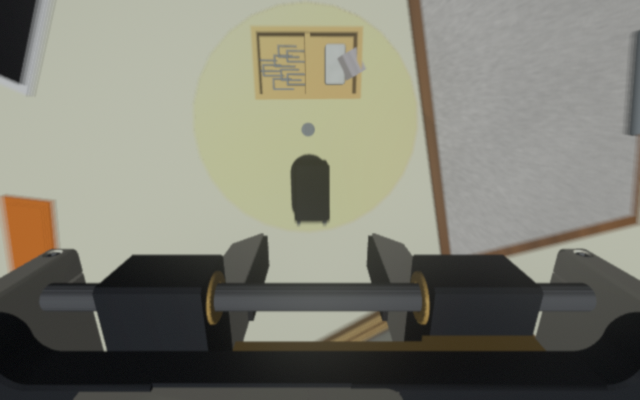

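```bash
python3 - <<'E'
from h import *
c=load('w24')
cv2.imwrite('pics/w24c.png',cv2.resize(cv2.cvtColor(c['img'],cv2.COLOR_RGB2BGR)[110:240,260:360],None,fx=4.5,fy=4.5,interpolation=cv2.INTER_CUBIC))
p=np.array([566.3,-342.3]);f=np.array([np.cos(np.radians(59)),np.sin(np.radians(59))])
for k in (-33,33,55):print(k,w2pix(c,[*(p+k*f),28]))
for k in (-27.5,27.5):print(k,w2pix(c,[*(p+k*f),28]),w2pix(c,[*(p+k*f),68]))
m=pix2w(c,308,129.5,28);print(m)
E
```

```text
-33 [308.88521401 219.07445209]
33 [308.39479651 152.70871084]
55 [308.2156916  128.47134167]
-27.5 [308.84681165 213.87765305] [310.7241812 230.6094711]
27.5 [308.43827349 158.59223301] [310.3793112  168.08581132]
[ 593.98454239 -295.83338815   28.        ]
```

View pics/w24c.png

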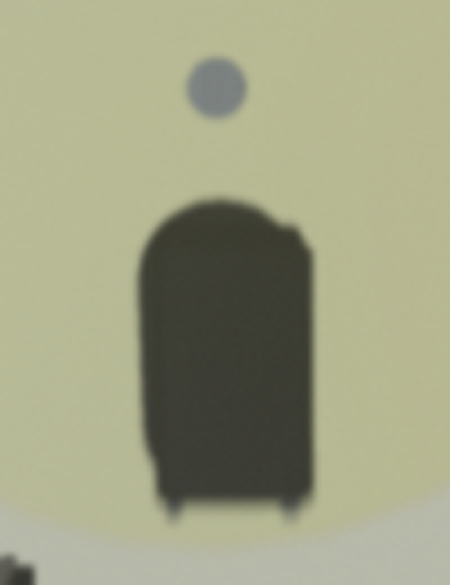

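```bash
python3 -m handwheel '{"translation": [[0,0.05,0.35],[-0.05,0.3,0.15],[-0.1,0.38,0],[-0.1,0.38,0],[-0.13,0.38,0],[-0.13,0.38,0],[-0.13,0.38,0],[-0.07,0.3,0]], "twist": [0,0,0,0,0,0,0,0]}' 0
python3 -m handwheel '{"translation": [[0,0,0],[0,0,0],[0,0,0],[0,0,0],[0,0,0],[0,0,0],[0,0,0],[0,0,0]], "twist": [0,0,0,0,0,0,0,0]}' 0
python3 - <<'E'
from h import *
c=snap('wrist','w25'); print(get_obs()['tool_pos'],get_obs()['tcp_rot'])
c2=snap('side','side3');c3=snap('top','top3')
darkblobs(c,2)
print('ruler');darkblobs(c,6,hsvfn=lambda h:(h[...,0]>20)&(h[...,0]<38)&(h[...,1]>45)&(h[...,2]>100))
for l in ['ruler_mid','ruler_mark']:
    for r in spot_point('wrist',l)[:2]:
        p=cam2w(c,r['position']); print(l,round(r['score'],2),p,w2pix(c,p))
im=cv2.cvtColor(c2['img'],cv2.COLOR_RGB2BGR)[110:210,270:390]
im2=cv2.cvtColor(c3['img'],cv2.COLOR_RGB2BGR)[140:240,350:470]
cv2.imwrite('pics/s3c.png',np.hstack([cv2.resize(i,None,fx=3.3,fy=3.3,interpolation=cv2.INTER_CUBIC) for i in(im,im2)]))
E
```

```text
time: 41.1
tool_pos: [456.2, 45.6, 269.2]
tcp_rot: [-3.138, -0.092, -0.545]
contact_force: [0.2, 0.3, -0.7]
grip_width: 91.9
time: 42.1
tool_pos: [456.6, 44.7, 270.1]
tcp_rot: [-3.137, -0.093, -0.546]
contact_force: [-0.2, -0.3, -0.1]
grip_width: 91.8
[456.54786037  44.69654748 270.08917934] [-3.13709595 -0.0934447  -0.54569664]
px [381.   8.] rect 638.7 144.9 LxW 40.2 20.6 axis -29.9 cen [636.8 148. ] area 566
px [585.  18.] rect 855.0 -0.7 LxW 57.5 41.3 axis 59.5 cen [855.4  11.1] area 436
px [510.  56.] rect 794.5 5.0 LxW 133.4 55.2 axis -5.6 cen [745.5  14.9] area 571
px [620.  19.] rect 897.4 -16.0 LxW 34.6 11.0 axis 83.7 cen [897.4 -16.1] area 319
px [531.  38.] rect 793.0 20.7 LxW 73.0 12.3 axis -6.5 cen [785.6  23.7] area 372
px [370.  46.] rect 598.5 124.5 LxW 73.2 32.0 axis -21.9 cen [609. 119.] area 445
px [549.  38.] rect 805.5 10.2 LxW 42.5 8.0 axis -5.5 cen [808.5  10.4] area 242
px [520.  71.] rect 760.8 -6.9 LxW 48.7 20.2 axis -78.0 cen [762.   -6.5] area 311
ruler
px [560.  54.] rect 811.8 -14.2 LxW 83.3 38.9 axis -8.9 cen [812.5 -14. ] area 2873
px [287. 152.] rect 451.9 65.7 LxW 115.7 24.8 axis 64.3 cen [451.6  63.4] area 2449
px [505. 250.] rect 653.1 -237.5 LxW 104.2 15.3 axis -34.2 cen [ 652.2 -238.4] area 1171
ruler_mid 0.82 [449.96022219  66.43663684   1.02878226] [284.84597409 152.03496421]
ruler_mark 0.87 [ 4.40075803e+02 -8.43042000e+01  2.11248515e-01] [336.14167014 242.99826281]
ruler_mark 0.68 [281.44220264 206.31120894  -0.97400734] [104.37662201 128.35672813]
```

View pics/w25.png

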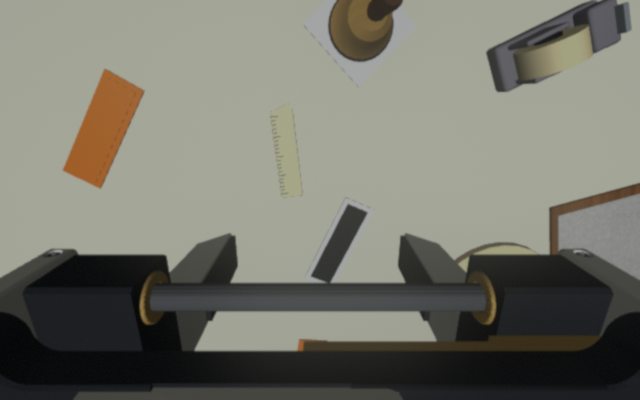

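View pics/s3c.png

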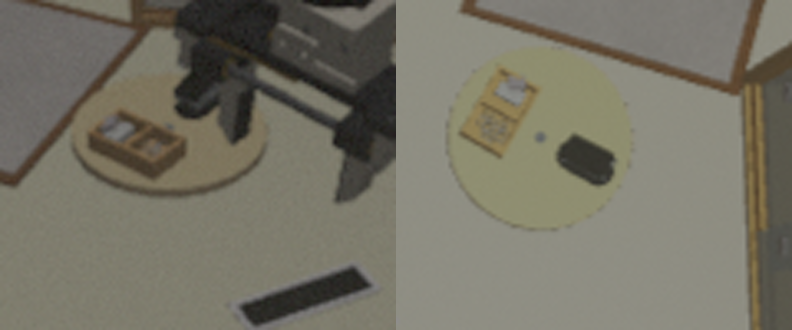

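```bash
cat > st.py <<'E'
from h import *
from scipy.spatial.transform import Rotation as R
o=get_obs(); z=R.from_euler('xyz',o['tcp_rot']).as_matrix()[:,2]
p=o['tool_pos'];u=p[:2]/np.hypot(*p[:2]); 
print('pos',p.round(1),'yaw',np.degrees(o['tcp_rot'][2]).round(1),'tilt xy',z[:2].round(4),'radial',(z[:2]@u).round(4),'tang',(z[1]*u[0]-z[0]*u[1]).round(4))
E
python3 st.py
python3 -m handwheel '{"translation": [[0,0,0.1],[0,0,0.1],[0,0,0.1],[0,0,0.1],[0,0,0.1],[0,0,0.1],[0,0,0],[0,0,0]], "twist": [0,0,0,0,0,0,0,0]}' 0 >/dev/null; python3 st.py
python3 -m handwheel '{"translation": [[0,0,-0.3],[0,0,-0.3],[0,0,0],[0,0,0],[0,0,0],[0,0,0],[0,0,0],[0,0,0]], "twist": [0,0,0,0,0,0,0,0]}' 0 >/dev/null; python3 st.py
```

```text
pos [456.5  44.8 270.1] yaw -31.3 tilt xy [ 0.0821 -0.0446] radial 0.0774 tang -0.0524
pos [455.7  45.2 361.9] yaw -31.2 tilt xy [ 0.0805 -0.0444] radial 0.0758 tang -0.0521
pos [457.3  45.2 273.7] yaw -31.2 tilt xy [ 0.088  -0.0447] radial 0.0832 tang -0.0532
```

```bash

python3 -m handwheel '{"translation": [[0,0,0.4],[0,0,0.4],[0,0,0],[0,0,-0.1],[0,0,-0.1],[0,0,-0.1],[0,0,0],[0,0,0]], "twist": [0,0,0,0,0,0,0,0]}' 0 >/dev/null; python3 st.py
python3 -m handwheel '{"translation": [[-0.2,0,0],[-0.2,0,0],[0,0,0],[0,0,0],[0,0,0],[0,0,0],[0,0,0],[0,0,0]], "twist": [0,0,0,0,0,0,0,0]}' 0 >/dev/null; python3 st.py
python3 -m handwheel '{"translation": [[0.4,0,0],[0,0,0],[0,0,0],[0,0,0],[0,0,0],[0,0,0],[0,0,0],[0,0,0]], "twist": [0,0,0,0,0,0,0,0]}' 0 >/dev/null; python3 st.py
```

```text
pos [453.1  45.3 341.7] yaw -31.2 tilt xy [ 0.0735 -0.044 ] radial 0.0688 tang -0.0511
pos [394.3  45.1 341.3] yaw -31.2 tilt xy [ 0.0741 -0.044 ] radial 0.0686 tang -0.0522
pos [453.4  45.3 341.7] yaw -31.2 tilt xy [ 0.074  -0.0441] radial 0.0692 tang -0.0512
```

```bash

python3 -m handwheel '{"translation": [[0,0,-0.15],[0,0,-0.15],[0,0,-0.15],[0,0,-0.15],[0,0,0.4],[0,0,0.4],[0,0,0.4],[0,0,0]], "twist": [0,0,0,0,0,0,0,0]}' 0 >/dev/null; python3 st.py
python3 -m handwheel '{"translation": [[0,0,-0.15],[0,0,-0.15],[0,0,-0.15],[0,0,-0.15],[0,0,-0.15],[0,0,-0.15],[0,0,-0.15],[0,0,-0.15]], "twist": [0,0,0,0,0,0,0,0]}' 0 >/dev/null; python3 st.py
python3 -m handwheel '{"translation": [[0,0,0.4],[0,0,0.4],[0,0,0.4],[0,0,0],[0,0,-0.15],[0,0,-0.15],[0,0,-0.15],[0,0,-0.15]], "twist": [0,0,0,0,0,0,0,0]}' 0 >/dev/null; python3 st.py
```

```text
pos [449.8  45.4 431.5] yaw -31.2 tilt xy [ 0.0675 -0.0437] radial 0.0628 tang -0.0503
pos [446.2  45.5 239.5] yaw -31.2 tilt xy [ 0.06   -0.0432] radial 0.0553 tang -0.0491
pos [438.1  45.8 316.8] yaw -31.1 tilt xy [ 0.0338 -0.0419] radial 0.0292 tang -0.0452
```

```bash

python3 -m handwheel '{"translation": [[0,0,-0.15],[0,0,-0.15],[0,0,0.4],[0,0,0.4],[0,0,0],[0,0,-0.15],[0,0,-0.15],[0,0,-0.15]], "twist": [0,0,0,0,0,0,0,0]}' 0 >/dev/null; python3 st.py
python3 -m handwheel '{"translation": [[0,0,-0.13],[0,0,-0.13],[0,0,-0.13],[0,0,-0.13],[0,0,0],[0,0,0],[0,0,0],[0,0,0]], "twist": [0,0,0.025,0.025,0,0,0,0]}' 0 >/dev/null; python3 st.py
python3 - <<'E'
from h import *
c=snap('wrist','w26')
for s in (40,30): print('ruler');darkblobs(c,6,hsvfn=lambda h:(h[...,0]>20)&(h[...,0]<38)&(h[...,1]>s)&(h[...,2]>100))
darkblobs(c,2)
E
```

```text
pos [426.9  46.2 303.1] yaw -31.1 tilt xy [-0.0038 -0.0401] radial -0.0081 tang -0.0394
pos [417.4  46.6 209.6] yaw -26.6 tilt xy [-0.0255 -0.0398] radial -0.0297 tang -0.0367
ruler
px [339. 134.] rect 451.8 65.8 LxW 117.4 27.2 axis 63.9 cen [450.9  64.3] area 2965
ruler
px [339. 134.] rect 451.6 65.7 LxW 119.4 28.5 axis 64.7 cen [451.   64.4] area 3139
px [458.  12.] rect 595.7 122.1 LxW 70.6 25.1 axis -26.7 cen [604.5 120.4] area 701
px [621.  54.] rect 736.5 11.5 LxW 59.5 25.1 axis 74.4 cen [736.1  12.2] area 835
```

View pics/w26.png

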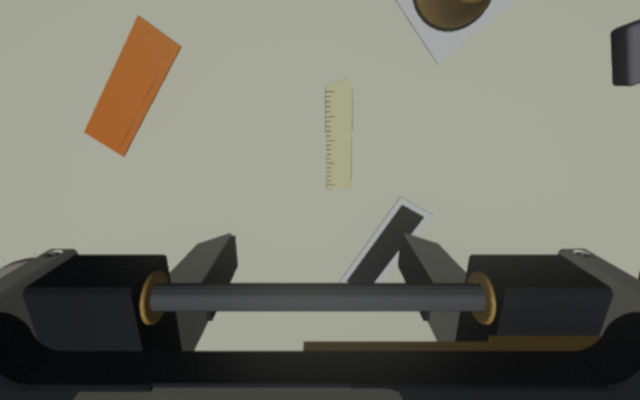

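```bash

python3 -m handwheel '{"translation": [[0.13,0.07,-0.05],[0.1,0.058,-0.2],[0,0,-0.22],[0,0,-0.22],[0,0,-0.2],[0,0,-0.1],[0,0,0],[0,0,0]], "twist": [0,0.006,0,0,0,0,0,0]}' 60; python3 st.py
python3 - <<'E'
from h import *
c=snap('wrist','w27')
for s in (40,30): print('ruler');darkblobs(c,6,hsvfn=lambda h:(h[...,0]>20)&(h[...,0]<38)&(h[...,1]>s)&(h[...,2]>100))
E
```

```text
time: 53.4
tool_pos: [456.6, 66.5, 60.7]
tcp_rot: [3.1, -0.005, -0.455]
contact_force: [-0.5, 0.7, 0.5]
grip_width: 69.9
pos [456.6  66.5  60.7] yaw -26.1 tilt xy [-0.0137 -0.04  ] radial -0.0194 tang -0.0376
ruler
px [310. 211.] rect 455.5 74.0 LxW 102.7 27.6 axis 64.4 cen [454.8  72.2] area 2643
ruler
px [310. 211.] rect 455.3 74.3 LxW 103.3 28.1 axis 64.7 cen [454.8  72.2] area 2715
```

View pics/w27.png

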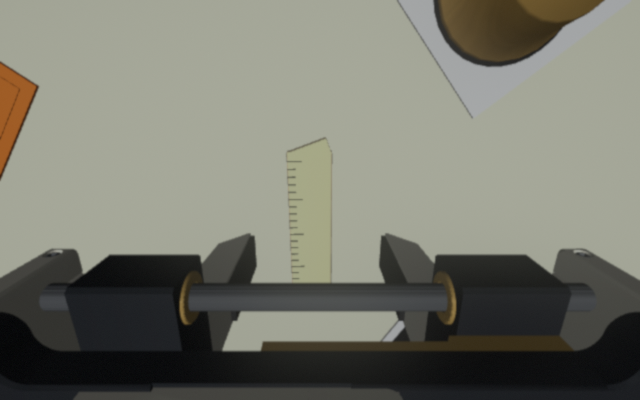

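```bash

python3 -m handwheel '{"translation": [[-0.033,-0.006,-0.06],[0,0,-0.08],[0,0,-0.06],[0,0,-0.03],[0,0,0],[0,0,0],[0,0,0],[0,0,0]], "twist": [0,0,0,0,0,0,0,0]}' 60; python3 st.py

```

```text
time: 54.45
tool_pos: [452.3, 65.6, 25.3]
tcp_rot: [3.101, -0.008, -0.455]
contact_force: [-0.3, -0.0, -0.1]
grip_width: 70.0
pos [452.3  65.6  25.3] yaw -26.1 tilt xy [-0.0104 -0.04  ] radial -0.016 tang -0.0381
```

Tips are at about 3 mm; I'll go about 1.5 mm lower and close.

```bash

python3 -m handwheel '{"translation": [[0,0,-0.01],[0,0,0],[0,0,0],[0,0,0],[0,0,0],[0,0,0],[0,0,0],[0,0,0]], "twist": [0,0,0,0,0,0,0,0]}' 60
python3 -m handwheel '{"translation": [[0,0,0],[0,0,0],[0,0,0],[0,0,0],[0,0,0],[0,0,0],[0,0,0],[0,0,0]], "twist": [0,0,0,0,0,0,0,0]}' 255; python3 st.py

```

```text
time: 55.45
tool_pos: [452.4, 65.6, 24.0]
tcp_rot: [3.101, -0.009, -0.455]
contact_force: [-0.1, -0.7, -0.2]
grip_width: 70.4
time: 56.45
tool_pos: [452.4, 65.6, 24.0]
tcp_rot: [3.101, -0.009, -0.456]
contact_force: [0.0, 0.9, -0.8]
grip_width: 27.1
pos [452.4  65.6  24. ] yaw -26.1 tilt xy [-0.0098 -0.04  ] radial -0.0154 tang -0.0382
```

```bash

python3 -m handwheel '{"translation": [[0,0,0.2],[0,-0.05,0.2],[-0.02,-0.2,0],[-0.02,-0.25,0],[-0.02,-0.25,0],[-0.015,-0.2,0],[0,-0.06,0],[0,0,0]], "twist": [0,0,-0.085,-0.085,-0.085,-0.083,0,0]}' 255; python3 st.py
python3 - <<'E'
from h import *
c=snap('wrist','w28')
E
```

```text
time: 57.45
tool_pos: [440.5, -89.6, 86.0]
tcp_rot: [3.103, -0.009, -0.999]
contact_force: [-0.5, -0.4, 0.5]
grip_width: 27.4
pos [440.5 -89.6  86. ] yaw -57.2 tilt xy [-0.0279 -0.0288] radial -0.0216 tang -0.0338
```

View pics/w28.png

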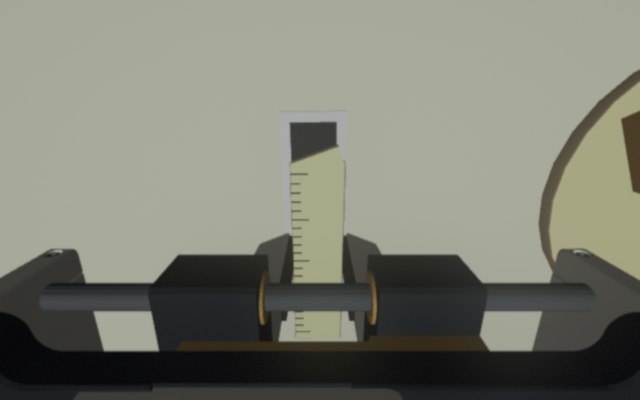

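```bash

python3 -m handwheel '{"translation": [[0.004,0.013,-0.1],[0,0,-0.12],[0,0,-0.1],[0,0,-0.03],[0,0,0],[0,0,0],[0,0,0],[0,0,0]], "twist": [0.007,0,0,0,0,0,0,0]}' 255; python3 st.py
python3 - <<'E'
from h import *
c=snap('wrist','w29')
p=np.array([441.1,-87.4])
t=np.radians(33.5); f=np.array([np.cos(t),np.sin(t)]);s=np.array([-f[1],f[0]])
for a,b in ((62,16),(62,-16),(30,16),(30,-16)): print(w2pix(c,[*(p+a*f+b*s),2]))
cv2.imwrite('pics/w29c.png',cv2.resize(cv2.cvtColor(c['img'],cv2.COLOR_RGB2BGR)[110:290,240:400],None,fx=3.3,fy=3.3,interpolation=cv2.INTER_CUBIC))
E
```

```text
time: 58.5
tool_pos: [442.3, -81.9, 33.8]
tcp_rot: [3.105, -0.01, -0.974]
contact_force: [0.7, -0.5, 0.3]
grip_width: 27.1
pos [442.3 -81.9  33.8] yaw -55.8 tilt xy [-0.0248 -0.0295] radial -0.019 tang -0.0335
[295.31327073 145.0139126 ]
[355.49827079 145.5746678 ]
[296.03989076 201.29520381]
[352.49290023 201.67764154]
```

View pics/w29c.png

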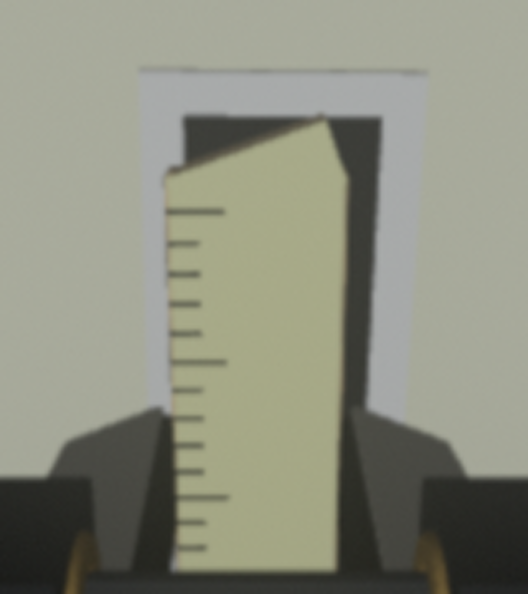

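```bash

python3 -m handwheel '{"translation": [[-0.008,-0.036,0],[0,0,0],[0,0,-0.02],[0,0,0],[0,0,0],[0,0,0],[0,0,0],[0,0,0]], "twist": [-0.006,0,0,0,0,0,0,0]}' 255; python3 st.py
python3 - <<'E'
from h import *
c=snap('wrist','w30')
cv2.imwrite('pics/w30c.png',cv2.resize(cv2.cvtColor(c['img'],cv2.COLOR_RGB2BGR)[110:290,240:400],None,fx=3.3,fy=3.3,interpolation=cv2.INTER_CUBIC))
E
```

```text
time: 59.55
tool_pos: [441.0, -87.9, 30.6]
tcp_rot: [3.105, -0.011, -0.984]
contact_force: [0.3, -0.3, -0.5]
grip_width: 27.3
pos [441.  -87.9  30.6] yaw -56.4 tilt xy [-0.0249 -0.0293] radial -0.0187 tang -0.0336
```

View pics/w30c.png

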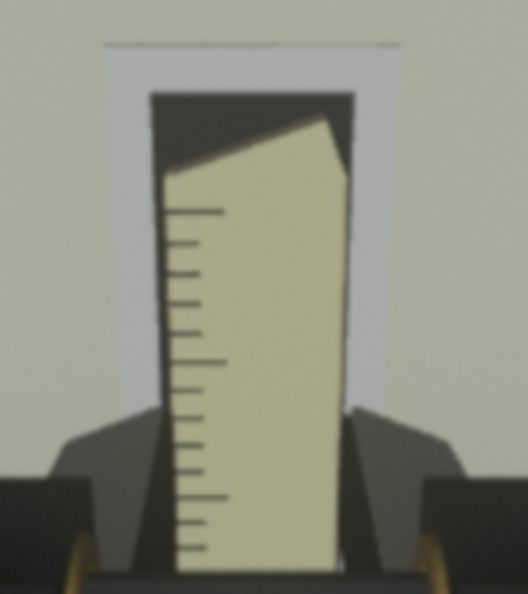

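```bash
python3 - <<'E'
from h import *
c=load('w30'); p=np.array([441.1,-87.4]);t=np.radians(33.5); f=np.array([np.cos(t),np.sin(t)]);s=np.array([-f[1],f[0]])
print('tip pred',[w2pix(c,[*(p+60*f-8*s),z]).round(1) for z in (8,12)],'mark',w2pix(c,[*(p+62*f),2]))
print('edge', [pix2w(c,240+u/3.3,110+175/3.3,12).round(1) for u in (165,347)])
E
```

```text
tip pred [array([332.3, 143.9]), array([332.8, 145.5])] mark [316.27451068 137.94415182]
edge [array([476.6, -48.1,  12. ]), array([491.7, -71.1,  12. ])]
```

```bash

python3 -m handwheel '{"translation": [[0,0,-0.014],[0,0,0],[0,0,0],[0,0,-0.01],[0,0,0],[0,0,-0.006],[0,0,0],[0,0,0]], "twist": [0,0,0,0,0,0,0,0]}' 255; python3 st.py
```

```text
time: 60.6
tool_pos: [441.1, -87.9, 26.0]
tcp_rot: [3.105, -0.011, -0.985]
contact_force: [-0.3, -0.1, 0.2]
grip_width: 27.2
pos [441.1 -87.9  26. ] yaw -56.4 tilt xy [-0.0248 -0.0293] radial -0.0185 tang -0.0336
```

```bash

python3 -m handwheel '{"translation": [[0,0,-0.005],[0,0,0],[0,0,0],[0,0,0],[0,0,0],[0,0,0],[0,0,0],[0,0,0]], "twist": [0,0,0,0,0,0,0,0]}' 255
python3 -m handwheel '{"translation": [[0,0,0],[0,0,0],[0,0,0],[0,0,0],[0,0,0.05],[0,0,0.2],[0,0,0.3],[0,0,0.3]], "twist": [0,0,0,0,0,0,0,0]}' 80
python3 -m handwheel '{"translation": [[0,0,0.3],[-0.2,-0.2,0.3],[-0.2,-0.2,0.1],[-0.1,-0.1,0],[0,0,0],[0,0,0],[0,0,0],[0,0,0]], "twist": [0,0,0,0,0,0,0,0]}' 80
python3 - <<'E'
from h import *
snap('wrist','w31');snap('side','side4');snap('top','top4')
E
```

```text
time: 61.6
tool_pos: [441.2, -87.9, 26.0]
tcp_rot: [3.105, -0.011, -0.985]
contact_force: [0.7, -0.3, 1.6]
grip_width: 27.3
time: 62.6
tool_pos: [438.7, -87.1, 155.0]
tcp_rot: [3.1, -0.005, -0.985]
contact_force: [0.3, 0.0, 0.0]
grip_width: 63.2
time: 63.6
tool_pos: [363.6, -162.0, 269.1]
tcp_rot: [3.106, -0.015, -0.981]
contact_force: [-0.6, 0.5, 0.4]
grip_width: 62.5
```

View pics/w31.png

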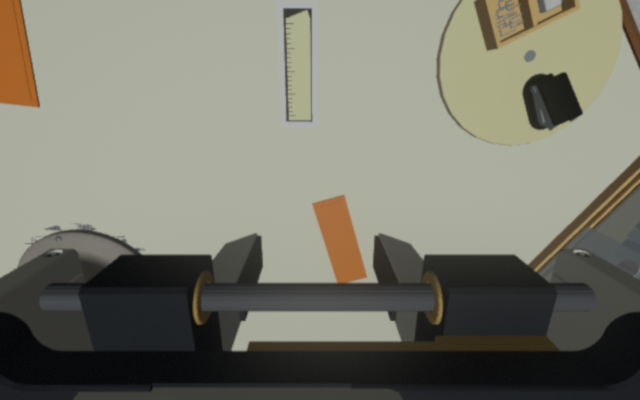

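View pics/side4.png

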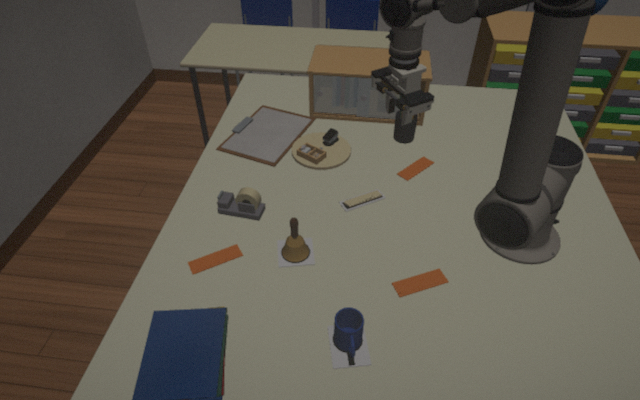

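View pics/top4.png

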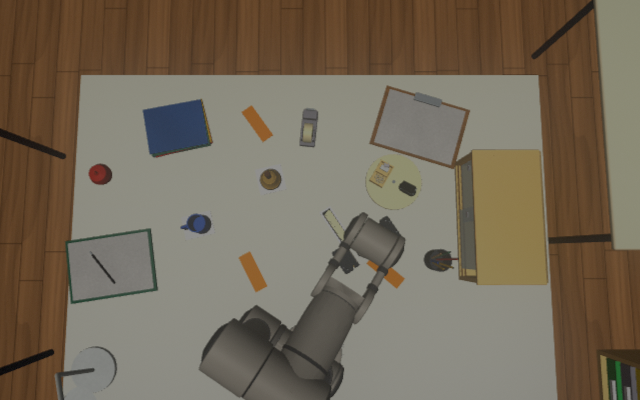

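```bash
python3 - <<'E'
from h import *
c=load('side4');d=load('w31');e=load('top4')
f=lambda c,y0,y1,x0,x1,s:cv2.resize(cv2.cvtColor(c['img'],cv2.COLOR_RGB2BGR)[y0:y1,x0:x1],(390,290),interpolation=cv2.INTER_CUBIC)
cv2.imwrite('pics/fin.png',np.vstack([np.hstack([f(c,115,175,281,361,1),f(d,0,150,430,632,1)]),np.hstack([f(c,295,375,295,402,1),f(d,0,130,220,395,1)])]))
print('disc middle',pix2w(d,530,56,28))
for cam,k in(('side',c),('top',e),('wrist',d)):
  for l in ('remover_mid','mug_mid','bell_mid','ruler_mid'):
    for r in spot_point(cam,l)[:1]: print(cam,l,round(r['score'],2),cam2w(k,r['position']).round(1))
E
```

```text
disc middle [ 594.14741543 -296.14985632   28.        ]
side remover_mid 0.55 [ 563.1 -343.8   46.6]
side mug_mid 0.67 [446.9 391.9  47.4]
side bell_mid 0.85 [606.3 142.4  65.3]
side ruler_mid 0.7 [441.2 -86.    2.4]
top remover_mid 0.6 [ 564.8 -344.6   31.5]
top mug_mid 0.89 [448.7 390.   35.1]
top bell_mid 0.56 [607.2 144.9  59.1]
top ruler_mid 0.71 [442.9 -85.8   2.6]
wrist remover_mid 0.78 [ 565.6 -343.    47.1]
wrist mug_mid 0.17 [439.3 -91.1   0.9]
wrist ruler_mid 0.71 [438.8 -85.7   0.7]
```

View pics/fin.png

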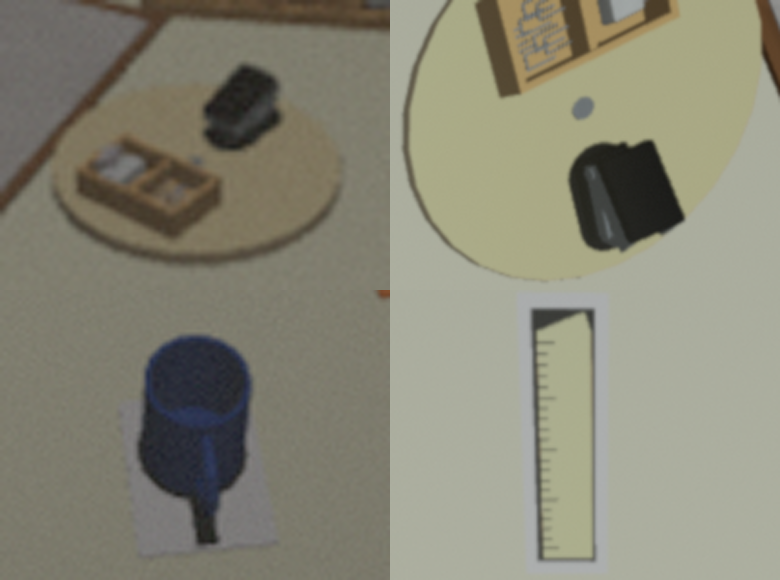

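```bash
python3 -c "
from plant import *
print(close_job())"
```

```text
the job is handed in; nothing more can be done
None
```

The bell, mug, staple remover and ruler are each on their own silhouette, placed in that order. I handed the job in at about 64 s of the 122 s allowed; no verdict is reported.

- **Final checks:** pictures from all three cameras show the four objects upright or flat on their marks, aligned, with the gripper clear. Network positions put the bell, ruler and remover within about 3–4 mm of the marks. The mug readings are 2–4 mm off its mark. That is about the networks' own accuracy.
- **Bystanders:** the organiser shows the same angle (about 59°) and middle as before. The pencil pot and tape dispenser look unmoved.
- **Offsets and disagreements:** the remover may sit about 2 mm sideways on its mark. My first reading of that mark, taken while the arm was moving, was about 3 mm off the later still one, so I used the later one.
- **Bell grip:** the bell was gripped near the top of its handle, because the fingers closed as the lift began. I measured how it hung and lowered it until the force showed contact before releasing.
- **Tool tilt:** the tool drifted to about 5° of tilt during the job. I reduced this with fast-up, slow-down moves before picking up the ruler.

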